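# Plug the mailing tubes and put them out for the post

### The job

Get the waiting square mailing tubes ready for the post. First slide the side guide of the steel stop bracket outwards until its lane just takes a tube, with a few millimetres of play and no more than a centimetre. Then push both end plugs of every tube fully home against the upright stop plate, one end and then, turned round, the other, never pressing a plug with the fingers, and put the closed tubes in the teal tray. Leave the guide set.

Things in the scene. Friction and masses are not known exactly. Their poses are not given: they have to be found in the camera images.
- stop_corner (a point): Corner of the stop bracket's lane, on the base plate's top (4 mm above the desk), where the upright steel stop plate's face meets the inner face of the fixed low cheek. +x points into the stop plate (the way a tube is pushed), z up; the lane lies on the -y side. Cheeks on both sides of the lane run from x = -7 to -42 mm, 27 mm tall above the desk, with lips flaring outward up to 39 mm.
- stop: The whole stop bracket, fixed: grey base plate 118 x 144 mm, 4 mm thick, with a steel stop plate 122 mm wide, its top 58 mm above the desk. Axes as stop_corner; origin 4 mm below it, on the desk. The base plate reaches from x = -100 to +18 mm and from y = +26 to -118 mm; in front of the cheeks it is bare.
- guide (a joint): Side guide, the sliding cheek opposite the fixed one: 0 to 0.055 m, grows as the lane widens (towards -y of stop_corner). Lane width = 30 mm + this value, so a 50 mm tube just touches both cheeks at 0.020. It stays where it is left; about 7 N of friction. At the start the lane is too narrow for a tube (value 0 to 0.012).
- guide_grip (a point): Black upright grip fin on the side guide: 10 mm thick along y of stop_corner (the sliding direction), 26 mm wide along x, its top 67 mm above the desk; this point is on its middle, 56 mm above the desk, 22 mm outside the guide's lane face, 24 mm in front of the stop plate. Take it from above, fingers closing along y; the lips beside it reach 39 mm above the desk.
- tray_in (a point): Teal plastic tray, fixed, outside 246 x 182 mm, rim 67 to 69 mm above the desk; this point is the centre of its inner floor, 33 mm above the desk. Inner floor 216 mm along its x axis by 150 mm along its y axis. Three tubes fit side by side with their length along its y axis.
- tube1_center (a point): Square mailing tube of brown cardboard, body 120 mm long (its x axis), 50 x 50 mm across, 0.2 kg; may be absent. This point is the middle of the body, 25 mm above the desk when it lies there, on any of its four long sides. In each end sits a white plug whose flange (48 x 48 mm, 4 mm thick) stands outside: 128 mm overall with both plugs home, up to 154 mm at the start.
- tube2_center (a point): Square mailing tube of brown cardboard, body 120 mm long (its x axis), 50 x 50 mm across, 0.2 kg; may be absent. This point is the middle of the body, 25 mm above the desk when it lies there, on any of its four long sides. In each end sits a white plug whose flange (48 x 48 mm, 4 mm thick) stands outside: 128 mm overall with both plugs home, up to 154 mm at the start.
- tube3_center (a point): Square mailing tube of brown cardboard, body 120 mm long (its x axis), 50 x 50 mm across, 0.2 kg; may be absent. This point is the middle of the body, 25 mm above the desk when it lies there, on any of its four long sides. In each end sits a white plug whose flange (48 x 48 mm, 4 mm thick) stands outside: 128 mm overall with both plugs home, up to 154 mm at the start.
- tube1_a (a joint): How far the plug in the +x end of tube 1 still stands out: gap between the tube's end and its flange, 0 = fully home, 0.014 m at most, 9 to 13 mm at the start. It takes about 7 N to push in, and stays where it is left.
- tube1_b (a joint): How far the plug in the -x end of tube 1 still stands out: gap between the tube's end and its flange, 0 = fully home, 0.014 m at most, 9 to 13 mm at the start. It takes about 7 N to push in, and stays where it is left.
- tube2_a (a joint): How far the plug in the +x end of tube 2 still stands out: gap between the tube's end and its flange, 0 = fully home, 0.014 m at most, 9 to 13 mm at the start. It takes about 7 N to push in, and stays where it is left.
- tube2_b (a joint): How far the plug in the -x end of tube 2 still stands out: gap between the tube's end and its flange, 0 = fully home, 0.014 m at most, 9 to 13 mm at the start. It takes about 7 N to push in, and stays where it is left.
- tube3_a (a joint): How far the plug in the +x end of tube 3 still stands out: gap between the tube's end and its flange, 0 = fully home, 0.014 m at most, 9 to 13 mm at the start. It takes about 7 N to push in, and stays where it is left.
- tube3_b (a joint): How far the plug in the -x end of tube 3 still stands out: gap between the tube's end and its flange, 0 = fully home, 0.014 m at most, 9 to 13 mm at the start. It takes about 7 N to push in, and stays where it is left.

How it is judged:
On the way, in this order (a step that is already met when the one before it is completed fails the run):
1. the side guide stands so that the lane is 51 to 62 mm wide (value of joint guide between 0.021 and 0.032 m), for 0.2 s.
2. a tube is pressed against the stop bracket (contact force between any of tube1, tube2, tube3 and stop above 4 N).
3. a tube has both its plugs fully home (within 2 mm) ((value of joint each of tube1_a, tube1_b below 0.002 m or value of joint each of tube2_a, tube2_b below 0.002 m or value of joint each of tube3_a, tube3_b below 0.002 m)), for 0.2 s.
At the end, for the whole second after the job is handed in: Every tube present lies in the tray (its middle inside the tray's walls and less than 55 mm above the tray's floor), at rest, with both plugs within 2 mm of home, and the lane of the stop bracket is still 51 to 62 mm wide (all of step 1 and value of joint each of tube1_a, tube1_b, tube2_a, tube2_b, tube3_a, tube3_b below 0.002 m and x of tube1_center in the frame of tray_in between -0.1 and 0.1 m and y of tube1_center in the frame of tray_in between -0.07 and 0.07 m and z of each of tube1_center, tube2_center, tube3_center in the frame of tray_in below 0.055 m and linear speed of each of tube1, tube2, tube3 below 0.03 m/s and x of tube2_center in the frame of tray_in between -0.1 and 0.1 m and y of tube2_center in the frame of tray_in between -0.07 and 0.07 m and x of tube3_center in the frame of tray_in between -0.1 and 0.1 m and y of tube3_center in the frame of tray_in between -0.07 and 0.07 m); the robot touches nothing.
It fails at once if a plug is pressed with the fingers (more than 6 N) (contact force between the fingers and tube1_a above 6 N or contact force between the fingers and tube1_b above 6 N or contact force between the fingers and tube2_a above 6 N or contact force between the fingers and tube2_b above 6 N or contact force between the fingers and tube3_a above 6 N or contact force between the fingers and tube3_b above 6 N).
Of tube1, tube2, tube3 only 2 to 3 are there at a start; the rules pass over those that are not, and their reading is None.
At some moment in a run one of tube1, tube2, tube3 may be knocked a few centimetres aside while the robot is not near it.
Once in a run the grip may slacken for a moment while it holds something.
It also fails if it takes over 210 s, if anything falls off the work surface, if the arm or the gripper's body presses on something with over 40 N, if the wrist force passes 120 N, or if a joint passes its speed limit or range.

### The arm

A 7-joint arm with a two-finger parallel gripper is mounted at the origin on the work surface; the furniture and walls round the work are solid. World frame = base frame: x ahead of the robot, y to its left, z up, the work surface at z = 0. Lengths are in m, angles in rad, forces in N, time in s.
With the tool pointing down it reaches from about 0.425 to 0.925 m from the base axis. Payload 6.8 kg.
Tool frame: the origin (TCP) lies at the very end of the fingers, on their centre line; the grasp point (between the pads) lies 19 mm behind it (r.grip_point_offset is the distance from the TCP to the grasp point, in m); z points along the fingers, y is the line along which they close (so a half turn about z gives the same grasp; the last joint's range is limited). The gripper opens to 85 mm and grips with 20 to 120 N. Pads are 22 mm wide; open, the fingers measure 114 mm over their backs; the gripper's body (76 mm by 85 mm) begins 54 mm behind the grasp point. The pads swing forward as they close: fully open they stand 13 mm farther back than shut.
Start: joints at [-1.389, 0.477, 0.022, 1.555, -0.011, 1.109, -0.083], TCP at [0.193, 0.647, 0.199] pointing down, gripper open.
Joint ranges: [-2.96, 2.96], [-0.34, 2.1], [-1.41, 1.46], [0.24, 2.44], [-1.37, 4.51], [0.17, 1.92], [-2.96, 2.96]. Speed limits (rad/s): [2.39, 2.39, 3.14, 3.14, 3.14, 3.14, 3.14].

### API

Orientations are given as a rotation vector (axis times angle).
In Python, from bench import status, eyes, r gives the robot as it stands.
- The arm moves only by the shell command python3 -m crank 'ROWS' [OPENING] [FORCE]. ROWS is JSON, a list of rows, each a list of 6 numbers: the shift along the tool's x, y, z normalised to -1 to 1, where 1 is 0.02 m, then the turn, a rotation vector about the tool's x, y, z normalised to -1 to 1, where 1 is 45 degrees. A call has 1 to 12 rows; each row shifts and turns the commanded pose from where the row before left it, along the tool's axes as they then stand; what a row does not reach is not made up. A row lasts 1/10 s, in which the tool goes at most 50 mm and 8.59 degrees, less where a joint would pass 70% of its speed; a pose out of reach is approached as far as the arm can. A call with a number of a shift or a turn outside -1 to 1 is refused whole. A call with a gripper value outside its range is refused whole. OPENING is the opening, from 0 (shut) to 1 (fully open), set as the call begins (- or left out, the last holds). The fingers move at their own pace and stop on an object; FORCE is the grip in N (left out, the last holds). Time passes only in rows, so rows that do not move let the fingers close. It gives the time, the measured TCP pose, the force, the opening and the grip force at its end, in the units of the state.
- status.get_obs(): the state, without advancing time (a new reading comes with each control period).
- eyes.grab_frame(name): name is "scene" or "top"; returns a dict with "image" (400x640x3 uint8, red, green, blue), "depth" (400x640 float32, m along the optical axis (not along the pixel's ray), 0 where there is no reading), "fovy" (degrees; the focal length in pixels is half the picture's height over the tangent of half this angle, whatever the lens; pixels are square), "cx", "cy" (the principal point, pixels), "world_to_cam" (4x4, takes a point from world to camera coordinates). Camera axes: x right, y up, looking along -z (the intrinsics and any distortion apply to the point x, -y, -z); pixel columns grow to the right and rows downward; lengths in m; the calibration is good to about 2 mm. A picture is of the moment at which its call begins.
- r.hand_in(): hands the job in; it is judged then, once.
The state is a dict: "clock": time; "joints": joint angles; "qvel": joint speeds; "tau": joint torques, N m; "tcp_pos": TCP position; "orientation": TCP orientation; "contact_force": force on the tool from outside, world axes, zero at the start; "moment": the same for the moment, N m; "grip_width": finger opening in m; "gripper_force": force on a finger pad.
Only numpy, scipy, OpenCV 4.12 (cv2) and the standard library are available. Lean on these libraries where they do the work, as an engineer would, in place of code of your own. Each camera call takes 0.05 s, during which the arm holds its last target. There are 200 camera calls.

## Working session

There is one attempt and no reset: what is moved stays moved. The work goes in short steps, Python scripts to look and compute and a shell command to move; the robot and the scene stay as the last step left them, time stands still between calls to the robot, and variables do not carry over. Pictures are saved under pics/ and viewed, at most 14 in all, crops included, and the job is handed in when it is done.

```bash
ls; mkdir -p pics; cat > h.py <<'E'
import numpy as np,cv2
from bench import status,eyes,r
from scipy.spatial.transform import Rotation as R
def save(f,n): cv2.imwrite('pics/'+n,cv2.cvtColor(f['image'],cv2.COLOR_RGB2BGR))
def cloud(f):
    H,W=f['depth'].shape; fl=H/2/np.tan(np.radians(f['fovy'])/2)
    u,v=np.meshgrid(np.arange(W),np.arange(H)); d=f['depth']
    P=np.stack([(u-f['cx'])/fl*d,-(v-f['cy'])/fl*d,-d,np.ones_like(d)],-1)
    return (P@np.linalg.inv(f['world_to_cam']).T)[...,:3]
def st():
    o=status.get_obs(); Rm=R.from_rotvec(o['orientation']).as_matrix()
    print('t',round(o['clock'],2),'tcp',np.round(o['tcp_pos'],4),'x',np.round(Rm[:,0],3),'y',np.round(Rm[:,1],3),'F',np.round(o['contact_force'],1),'w',round(float(o['grip_width']),4),'q7',np.round(o['joints'],2)); return o
E
python3 - <<'E'
from h import *
st()
for n in('scene','top'):
    f=eyes.grab_frame(n); save(f,n+'0.png'); np.savez(n+'0',**f); print(f.keys(),f['fovy'],f['world_to_cam'])
E
```

```text
pics
t 0.0 tcp [0.1927 0.6463 0.1982] x [-0.958  0.286 -0.   ] y [ 0.286  0.958 -0.002] F [-0.  1. -0.] w 0.0857 q7 [-1.39  0.48  0.02  1.56 -0.01  1.11 -0.08]
dict_keys(['image', 'depth', 'fovy', 'cx', 'cy', 'world_to_cam']) 53.539357231927845 [[ 0.45703743 -0.88943153 -0.00532363 -0.22006748]
 [ 0.4079164   0.20428297  0.88987228 -0.25156498]
 [-0.79039294 -0.40887654  0.45617867 -0.95736656]
 [ 0.          0.          0.          1.        ]]
dict_keys(['image', 'depth', 'fovy', 'cx', 'cy', 'world_to_cam']) 51.89384731261296 [[ 0.02311177 -0.99966258 -0.01185592 -0.01871089]
 [ 0.98316595  0.02057718  0.18155248 -0.48558731]
 [-0.18124726 -0.01585234  0.98330978 -1.08598996]
 [ 0.          0.          0.          1.        ]]
```

View pics/top0.png

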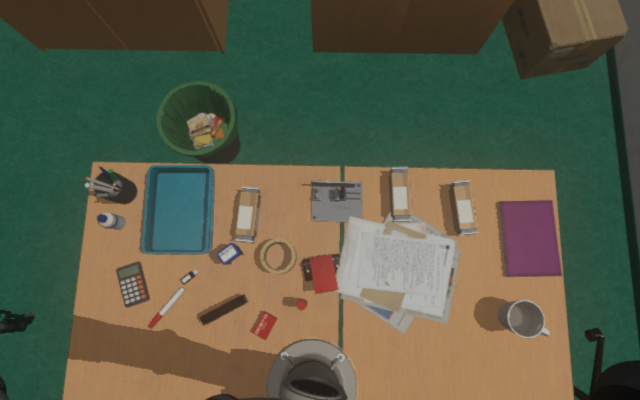

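View pics/scene0.png

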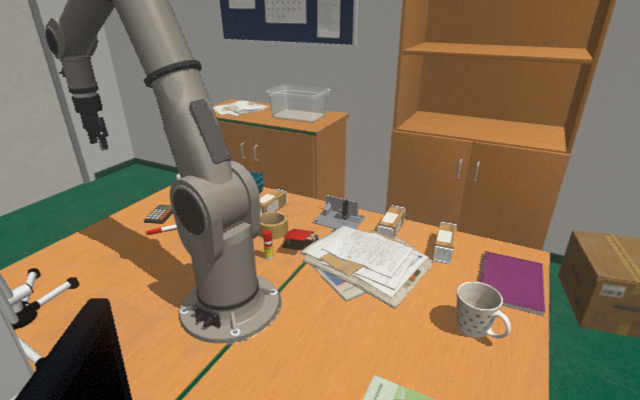

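```bash
python3 - <<'E'
from h import *
f=dict(np.load('top0.npz')); print(f['cx'],f['cy'])
im=cv2.cvtColor(f['image'],cv2.COLOR_RGB2BGR)
c=im[160:232,230:340]; d=im[160:232,375:485]
cv2.imwrite('pics/c.png',np.vstack([cv2.resize(x,None,fx=7,fy=4.1*7/4.1,interpolation=cv2.INTER_CUBIC) for x in(c,)]))
e=im[160:240,290:485]; cv2.imwrite('pics/e.png',cv2.resize(e,None,fx=4,fy=4,interpolation=cv2.INTER_CUBIC))
P=cloud(f)
np.set_printoptions(suppress=True,precision=3)
for (u,v) in [(336,212),(330,190),(350,190),(338,193),(180,210),(246,214),(400,195),(463,208),(150,170),(600,100)]: print(u,v,P[v,u])
# top-face of tubes
for n,(u0,u1,v0,v1) in dict(L=(225,270,178,250),M=(385,415,160,228),Rr=(445,482,172,242)).items():
    Q=P[v0:v1,u0:u1].reshape(-1,3); z=Q[:,2]; m=(z>.042)&(z<.06)
    rc=cv2.minAreaRect((Q[m][:,:2]*1000).astype(np.float32)); print(n,m.sum(),rc,np.median(z[m]))
m=P[...,2]; Q=P[155:260,135:222].reshape(-1,3); k=(Q[:,2]>.06)&(Q[:,2]<.075); print('rim',cv2.minAreaRect((Q[k][:,:2]*1000).astype(np.float32)))
Q=P[170:232,300:372].reshape(-1,3)
for a,b in((.001,.009),(.02,.03),(.05,.062),(.062,.075)):
    k=(Q[:,2]>a)&(Q[:,2]<b); print(a,k.sum(),cv2.minAreaRect((Q[k][:,:2]*1000).astype(np.float32)),Q[k].mean(0))
E
```

```text
318.2010724975582 200.30944953710667
336 212 [ 0.462 -0.059 -0.002]
330 190 [ 0.524 -0.04   0.004]
350 190 [ 0.525 -0.098  0.004]
338 193 [ 0.508 -0.062  0.041]
180 210 [0.453 0.377 0.027]
246 214 [0.442 0.187 0.052]
400 195 [ 0.504 -0.231  0.053]
463 208 [ 0.472 -0.401  0.052]
150 170 [0.556 0.454 0.07 ]
600 100 [ 1.158 -1.36  -0.746]
L 1025 ((433.79327392578125, 168.8309326171875), (170.6911163330078, 92.53364562988281), 0.9931567311286926) 0.0500106730600427
M 977 ((509.7828674316406, -234.65597534179688), (149.624755859375, 51.189308166503906), 2.296527624130249) 0.05022134591419691
Rr 993 ((475.7967529296875, -408.936767578125), (147.0379638671875, 52.64890670776367), 6.317093372344971) 0.050421185295919324
rim ((451.46258544921875, 371.25048828125), (243.59439086914062, 180.17881774902344), 0.9054224491119385)
0.001 2239 ((495.2004699707031, -57.00957489013672), (177.78797912597656, 205.12939453125), 1.1186273097991943) [ 0.49  -0.055  0.004]
0.02 252 ((471.16851806640625, -72.8959732055664), (184.92819213867188, 115.84808349609375), 25.280670166015625) [ 0.442 -0.106  0.025]
0.05 98 ((518.5116577148438, -48.283634185791016), (117.72708129882812, 41.016441345214844), 88.09435272216797) [ 0.535 -0.05   0.057]
0.062 39 ((525.4790649414062, -39.71538162231445), (92.91167449951172, 23.69484519958496), 63.344810485839844) [ 0.509 -0.071  0.067]
```

View pics/e.png

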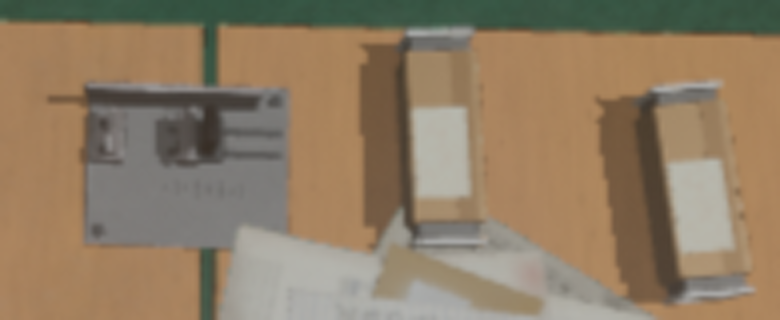

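```bash
cat >> h.py <<'E'
def toplane(f,uv,z):
    H=f['depth'].shape[0]; fl=H/2/np.tan(np.radians(f['fovy'])/2); uv=np.atleast_2d(uv).astype(float)
    T=np.linalg.inv(f['world_to_cam']); d=np.stack([(uv[:,0]-f['cx'])/fl,-(uv[:,1]-f['cy'])/fl,-np.ones(len(uv))],1)@T[:3,:3].T
    return T[:3,3]+d*((z-T[2,3])/d[:,2])[:,None]
E
python3 - <<'E'
from h import *
np.set_printoptions(suppress=True,precision=4)
f=dict(np.load('top0.npz')); s=dict(np.load('scene0.npz'))
for nm,g in(('top',f),):
    # plate corners read from crop e.png: (87,243),(288,246),(288,88)
    uv=np.array([[87,245],[287,247],[289,88]])/4+[290-.4,160-.4]
    print('plate corners',toplane(g,uv,.004)[:,:2]*1000)
    print('fin',toplane(g,np.array([[198,112],[220,112],[200,154],[222,154]])/4+[289.6,159.6],.067)[:,:2]*1000)
    print('stop top near edge ends',toplane(g,np.array([[87,104],[260,108]])/4+[289.6,159.6],.058)[:,:2]*1000)
P=cloud(f)
for n,(u0,u1,v0,v1) in dict(L=(230,262,182,246)).items():
    Q=P[v0:v1,u0:u1].reshape(-1,3); z=Q[:,2]; m=(z>.044)&(z<.056)
    rc=cv2.minAreaRect((Q[m][:,:2]*1000).astype(np.float32)); print(n,m.sum(),rc)
# scene view plate
im=cv2.cvtColor(s['image'],cv2.COLOR_RGB2BGR)
cv2.imwrite('pics/s1.png',cv2.resize(im[185:245,255:375],None,fx=6.6,fy=6.6,interpolation=cv2.INTER_CUBIC))
cv2.imwrite('pics/t1.png',cv2.resize(cv2.cvtColor(f['image'],cv2.COLOR_RGB2BGR)[170:230,300:375],None,fx=10,fy=10,interpolation=cv2.INTER_CUBIC))
E
```

```text
plate corners [[ 433.9341   10.6239]
 [ 435.5504 -130.3988]
 [ 550.533  -131.363 ]]
fin [[517.8751 -64.1468]
 [518.1809 -79.0257]
 [488.9648 -65.8952]
 [489.2738 -80.7034]]
stop top near edge ends [[ 523.8684   11.4494]
 [ 523.4939 -106.7088]]
L 958 ((437.64520263671875, 185.85498046875), (51.392738342285156, 161.75338745117188), 85.70673370361328)
```

View pics/t1.png

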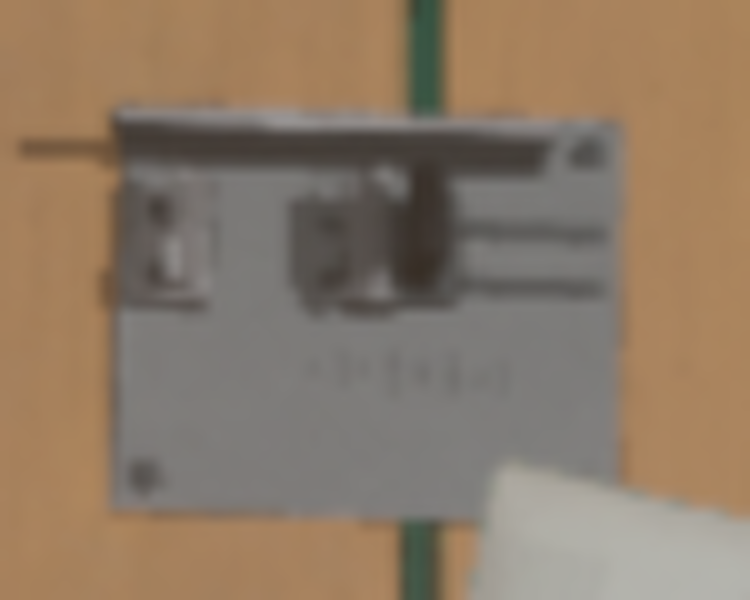

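View pics/s1.png

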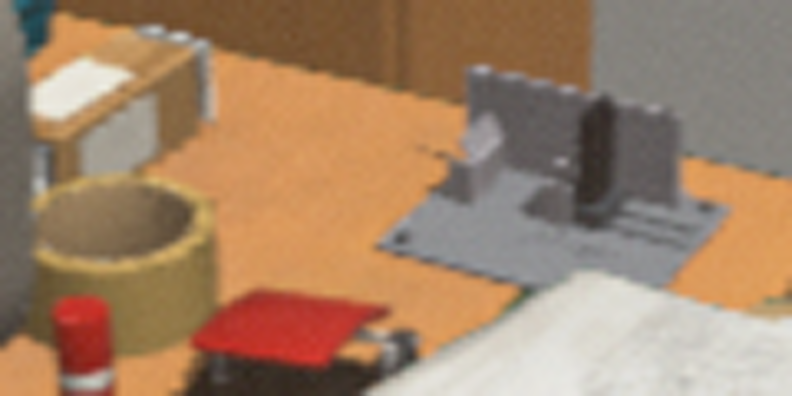

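```bash
python3 -m crank '[[0,0,0,0,0,-0.185],[0,0,0,0,0,-0.185],[-1,-1,0,0,0,0],[-1,-1,0,0,0,0],[-1,-1,0,0,0,0],[-1,-1,0,0,0,0],[-1,-1,0,0,0,0],[-1,-1,0,0,0,0],[-1,-1,0,0,0,0],[-1,-1,0,0,0,0],[-1,-1,0,0,0,0],[-1,-1,0,0,0,0]]' 1 60
python3 -c "
from h import *
st()"
```

```text
clock: 1.3
tcp_pos: [0.3936, 0.4458, 0.1988]
orientation: [0.001, -3.141, 0.001]
contact_force: [-0.8, 0.7, 0.2]
grip_width: 0.0854
gripper_force: 0.0
t 1.3 tcp [0.3936 0.4458 0.1988] x [-1.    -0.001  0.   ] y [-0.001  1.    -0.001] F [-0.8  0.7  0.2] w 0.0854 q7 [-0.98  0.35  0.03  1.76 -0.01  1.04  0.63]
```

```bash
python3 -m crank '[[-1,-1,0,0,0,0],[-1,-1,0,0,0,0],[-1,-1,0,0,0,0],[-1,-1,0,0,0,0],[-1,-1,0,0,0,0],[-0.8,-1,0,0,0,0],[0,-1,0,0,0,0],[0,-1,0,0,0,0],[0,-1,0,0,0,0],[0,-1,0,0,0,0],[0,-1,0,0,0,0],[0,-1,0,0,0,0]]' >/dev/null
python3 -m crank '[[0,-1,0,0,0,0],[0,-1,0,0,0,0],[0,-1,0,0,0,0],[0,-1,0,0,0,0],[0,-1,0,0,0,0],[0,-1,0,0,0,0],[0,-1,0,0,0,0],[0,-1,0,0,0,0],[0,-1,0,0,0,0],[0,-1,0,0,0,0],[0,-1,0,0,0,0],[0,-1,0,0,0,0]]' >/dev/null
python3 -m crank '[[0,-1,0.5,0,0,0],[0,-0.9,1,0,0,0],[0,0,1,0,0,0],[0,0,1,0,0,0],[0,0,0,0,0,0],[0,0,0,0,0,0]]' >/dev/null
python3 - <<'E'
from h import *
st()
f=eyes.grab_frame('top'); np.savez('top1',**f); im=cv2.cvtColor(f['image'],cv2.COLOR_RGB2BGR)
cv2.imwrite('pics/t2.png',cv2.resize(im[150:250,270:400],None,fx=6,fy=6,interpolation=cv2.INTER_CUBIC))
E
```

```text
t 4.3 tcp [ 0.5089 -0.0707  0.1295] x [-1.    -0.001  0.   ] y [-0.001  1.     0.   ] F [ 0.3 -0.3  1. ] w 0.0854 q7 [-0.22  0.3   0.28  2.02 -0.11  0.83  1.7 ]
```

View pics/t2.png

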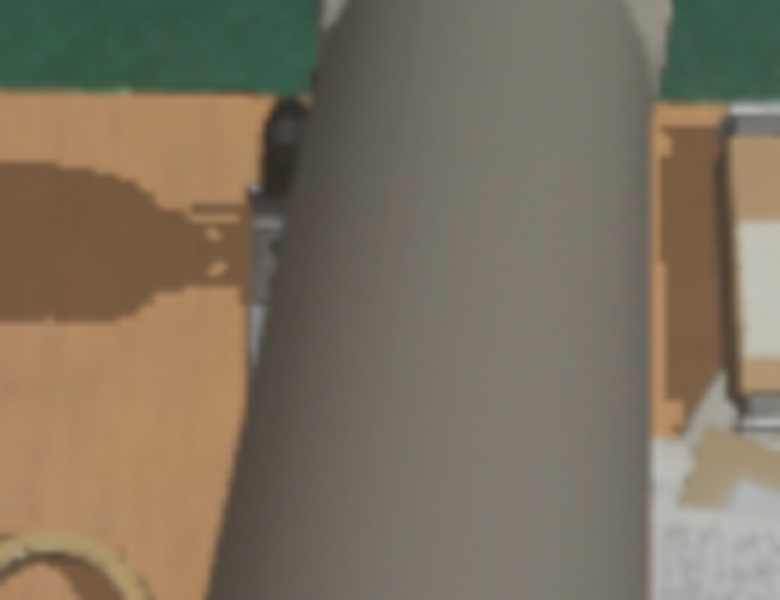

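```bash
python3 -m crank '[[0,-0.1,0,0,0,0],[0,0,0,0,0,0],[0,0,1,0,0,0],[0,0,1,0,0,0],[0,0,1,0,0,0],[0,0,0.7,0,0,0],[0,0,0.5,0,0,0],[0,0,0,0,0,0]]' 0.5 40
python3 -m crank '[[0,0,0,0,0,0],[0,0,0,0,0,0],[0,0,0,0,0,0],[0,0,0,0,0,0],[0,0,0,0,0,0],[0,0,0,0,0,0],[0,0,0,0,0,0]]' 0 30
```

```text
clock: 5.15
tcp_pos: [0.5089, -0.0728, 0.0445]
orientation: [0.001, -3.14, 0.0]
contact_force: [-0.4, -0.2, 0.0]
grip_width: 0.0429
gripper_force: 0.0
clock: 5.85
tcp_pos: [0.5094, -0.0729, 0.0452]
orientation: [-0.001, 3.142, 0.0]
contact_force: [-0.0, 0.2, -0.9]
grip_width: -0.0002
gripper_force: 0.0
```

```bash
python3 - <<'E'
from h import *
np.set_printoptions(suppress=True,precision=4)
f=eyes.grab_frame('scene'); np.savez('scene1',**f); im=cv2.cvtColor(f['image'],cv2.COLOR_RGB2BGR)
cv2.imwrite('pics/s2.png',cv2.resize(im[150:245,275:395],None,fx=6,fy=6,interpolation=cv2.INTER_CUBIC))
g=dict(np.load('scene0.npz')); P=cloud(g); Q=P[190:225,310:370]; 
m=(Q[...,2]>.03)&(Q[...,2]<.09); c=g['image'][190:225,310:370].sum(-1)
k=m&(c<180); print('dark pts',k.sum(),np.median(Q[k],0),Q[k].min(0),Q[k].max(0)); k2=m&~k; print(np.median(Q[k2],0))
E
```

```text
dark pts 48 [ 0.5009 -0.078   0.0507] [ 0.4947 -0.0818  0.0315] [ 0.5146 -0.0717  0.0685]
[ 0.5356 -0.043   0.0437]
```

View pics/s2.png

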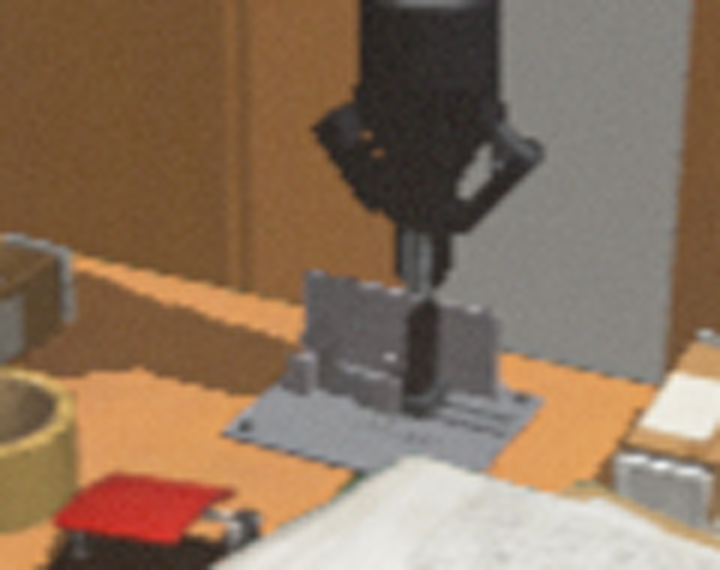

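```bash
python3 - <<'E'
from h import *
f=dict(np.load('scene1.npz')); st()
fl=200/np.tan(np.radians(f['fovy'])/2)
def pr(p):
    c=f['world_to_cam']@np.r_[p,1]; uv=np.array([f['cx']+fl*c[0]/-c[2],f['cy']-fl*c[1]/-c[2]]); return (uv-[275,150])*6
for p in([.509,-.073,.045],[.509,-.073,.067],[.509,-.073,.0],[.534,-.0137,.058],[.552,-.132,.004],[.4345,.011,.004]): print(p,pr(p))
P=cloud(f)
for u,v in((420,310),(420,340),(420,270),(440,265),(410,250),(425,220)): print(u,v,P[150+v//6,275+u//6])
E
```

```text
t 5.9 tcp [ 0.5094 -0.0729  0.0452] x [-1.    -0.001  0.   ] y [-0.001  1.     0.   ] F [-0.2  0.3  0.2] w -0.0001 q7 [-0.18  0.44  0.24  2.08 -0.17  0.65  1.75]
[0.509, -0.073, 0.045] [416.8159906  337.98161361]
[0.509, -0.073, 0.067] [417.68569861 302.40313032]
[0.509, -0.073, 0.0] [415.07792866 409.08318674]
[0.534, -0.0137, 0.058] [339.78387382 277.20240528]
[0.552, -0.132, 0.004] [542.4524651  392.36482256]
[0.4345, 0.011, 0.004] [219.36123954 428.86016165]
420 310 [ 0.50301297 -0.07702823  0.06846869]
420 340 [ 0.50043045 -0.07859391  0.05162181]
420 270 [ 0.49703183 -0.07910125  0.09339248]
440 265 [ 0.50157551 -0.08752809  0.09683217]
410 250 [ 0.50079184 -0.07010949  0.10411186]
425 220 [ 0.49719342 -0.07825926  0.12507806]
```

```bash
python3 -m crank '[[0,0,-1,0,0,0],[0,0,-1,0,0,0],[0,0,-1,0,0,0],[0,0,-1,0,0,0],[0,0,0,0,0,0],[0,0,0,0,0,0]]'
python3 - <<'E'
from h import *
st()
f=eyes.grab_frame('scene'); np.savez('scene2',**f); im=cv2.cvtColor(f['image'],cv2.COLOR_RGB2BGR)
cv2.imwrite('pics/s3.png',cv2.resize(im[150:245,275:395],None,fx=6,fy=6,interpolation=cv2.INTER_CUBIC))
E
```

```text
clock: 6.5
tcp_pos: [0.5095, -0.0728, 0.1252]
orientation: [-0.001, 3.141, 0.0]
contact_force: [-0.3, 1.0, -0.6]
grip_width: 0.0002
gripper_force: 0.0
t 6.5 tcp [ 0.5095 -0.0728  0.1252] x [-1.    -0.001 -0.001] y [-0.001  1.     0.   ] F [-0.3  1.  -0.6] w 0.0002 q7 [-0.21  0.31  0.28  2.02 -0.12  0.82  1.71]
```

View pics/s3.png

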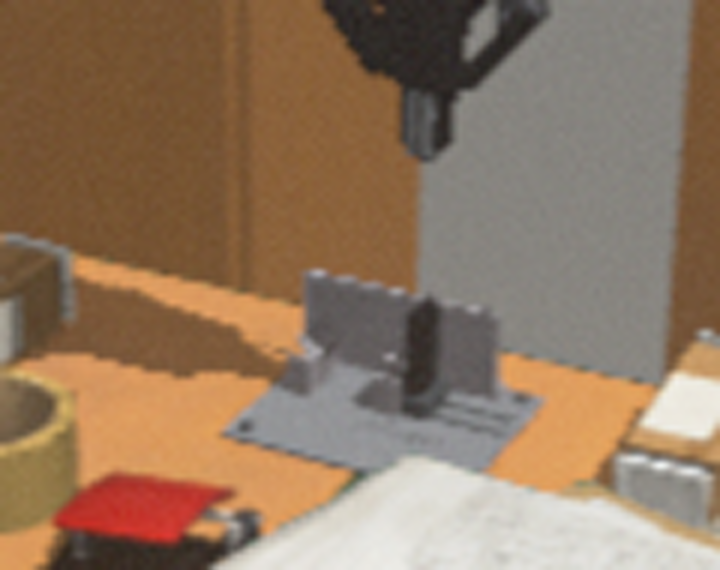

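```bash
python3 - <<'E'
from h import *
f=dict(np.load('scene2.npz')); P=cloud(f)
for v in range(66,186,8):
    row=P[150+v//6,275+66:275+78]
    print(v,[tuple(np.round(p*1000).astype(int)) for p in row[::2]])
E
```

```text
66 [(np.int64(501), np.int64(-61), np.int64(206)), (np.int64(497), np.int64(-70), np.int64(209)), (np.int64(508), np.int64(-71), np.int64(205)), (np.int64(497), np.int64(-83), np.int64(211)), (np.int64(494), np.int64(-91), np.int64(214)), (np.int64(502), np.int64(-94), np.int64(211))]
74 [(np.int64(499), np.int64(-62), np.int64(203)), (np.int64(499), np.int64(-69), np.int64(204)), (np.int64(505), np.int64(-73), np.int64(203)), (np.int64(499), np.int64(-82), np.int64(207)), (np.int64(498), np.int64(-89), np.int64(209)), (np.int64(500), np.int64(-95), np.int64(209))]
82 [(np.int64(496), np.int64(-63), np.int64(201)), (np.int64(496), np.int64(-70), np.int64(203)), (np.int64(506), np.int64(-72), np.int64(199)), (np.int64(496), np.int64(-83), np.int64(205)), (np.int64(499), np.int64(-89), np.int64(205)), (np.int64(501), np.int64(-95), np.int64(205))]
90 [(np.int64(1709), np.int64(482), np.int64(-343)), (np.int64(501), np.int64(-68), np.int64(194)), (np.int64(501), np.int64(-75), np.int64(195)), (np.int64(498), np.int64(-83), np.int64(197)), (np.int64(503), np.int64(-88), np.int64(197)), (
[... 2569 characters left out ...]
5)), (np.int64(1806), np.int64(463), np.int64(-465)), (np.int64(1803), np.int64(446), np.int64(-460))]
170 [(np.int64(1728), np.int64(489), np.int64(-447)), (np.int64(1752), np.int64(485), np.int64(-455)), (np.int64(1799), np.int64(490), np.int64(-475)), (np.int64(1804), np.int64(477), np.int64(-475)), (np.int64(1788), np.int64(455), np.int64(-464)), (np.int64(1797), np.int64(443), np.int64(-465))]
178 [(np.int64(1723), np.int64(487), np.int64(-452)), (np.int64(1764), np.int64(490), np.int64(-469)), (np.int64(1807), np.int64(494), np.int64(-487)), (np.int64(1798), np.int64(474), np.int64(-479)), (np.int64(1805), np.int64(462), np.int64(-480)), (np.int64(1807), np.int64(447), np.int64(-477))]
```

```bash
python3 -m crank '[[0,0,0,0,0,0],[0,0,0,0,0,0],[0,0,1,0,0,0],[0,0,1,0,0,0],[0,0,1,0,0,0],[0,0,1,0,0,0],[0,0,0.6,0,0,0],[0,0,0.5,0,0,0],[0,0,0.5,0,0,0],[0,0,0,0,0,0]]' 0.5 40
python3 -c "
from h import *
print(r.grip_point_offset)"
python3 -m crank '[[0,0,0,0,0,0],[0,0,0,0,0,0],[0,0,0,0,0,0],[0,0,0,0,0,0],[0,0,0,0,0,0],[0,0,0,0,0,0],[0,0,0,0,0,0]]' 0 40
```

```text
clock: 7.55
tcp_pos: [0.5088, -0.0728, 0.0122]
orientation: [0.001, -3.14, -0.0]
contact_force: [-0.1, 0.5, -0.5]
grip_width: 0.0424
gripper_force: 0.0
0.0187
clock: 8.25
tcp_pos: [0.51, -0.0728, 0.0139]
orientation: [-0.0, 3.14, 0.001]
contact_force: [-0.7, 1.1, 6.4]
grip_width: 0.0088
gripper_force: 42.7
```

```bash
python3 -m crank '[[0,-0.3,0,0,0,0],[0,-0.3,0,0,0,0],[0,-0.3,0,0,0,0],[0,0,0,0,0,0],[0,0,0,0,0,0]]' 
python3 -m crank '[[0,0,0,0,0,0],[0,0,0,0,0,0],[0,0,0,0,0,0],[0,0,-0.5,0,0,0],[0,0,-1,0,0,0],[0,0,-1,0,0,0],[0,0,-1,0,0,0],[0,0,-1,0,0,0],[0,-1,-1,0,0,0],[0,-1,-1,0,0,0],[0,-1,0,0,0,0],[0,-1,0,0,0,0]]' 0.5
python3 -m crank '[[0,-1,0,0,0,0],[0,-1,0,0,0,0],[0,-1,0,0,0,0],[0,-1,0,0,0,0],[0,-1,0,0,0,0],[0,-1,0,0,0,0],[0,-1,0,0,0,0],[0,-1,0,0,0,0],[0,-1,0,0,0,0],[0,-1,0,0,0,0],[0,0,0,0,0,0],[0,0,0,0,0,0]]' 1
python3 - <<'E'
from h import *
st()
f=eyes.grab_frame('top'); np.savez('top3',**f); g=eyes.grab_frame('scene'); np.savez('scene3',**g)
a=cv2.resize(cv2.cvtColor(f['image'],cv2.COLOR_RGB2BGR)[170:230,300:375],None,fx=10,fy=10,interpolation=cv2.INTER_CUBIC)
cv2.imwrite('pics/t3.png',a)
E
```

```text
clock: 8.75
tcp_pos: [0.5098, -0.0896, 0.0139]
orientation: [-0.001, 3.141, 0.003]
contact_force: [-1.5, 4.1, 7.8]
grip_width: 0.0092
gripper_force: 43.0
clock: 9.95
tcp_pos: [0.51, -0.172, 0.1447]
orientation: [-0.001, 3.139, -0.0]
contact_force: [-0.1, 0.3, -0.9]
grip_width: 0.0425
gripper_force: 0.0
clock: 11.15
tcp_pos: [0.5094, -0.3707, 0.1434]
orientation: [-0.0, -3.141, -0.001]
contact_force: [-0.7, -0.2, 0.0]
grip_width: 0.0852
gripper_force: 0.0
t 11.15 tcp [ 0.5094 -0.3707  0.1434] x [-1.  0.  0.] y [0. 1. 0.] F [-0.7 -0.2  0. ] w 0.0852 q7 [ 0.27  0.48  0.36  1.74 -0.2   0.96  2.27]
```

View pics/t3.png

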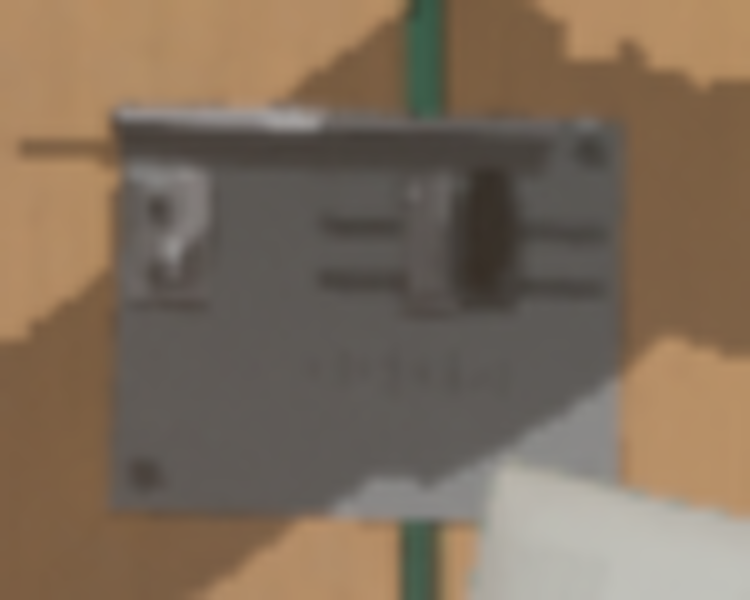

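```bash
python3 - <<'E'
from h import *
np.set_printoptions(suppress=True,precision=1)
f=dict(np.load('top3.npz'))
c=lambda u,v,z:toplane(f,np.array([[u,v]])/10+[299.55,169.55],z)[0]*1000
print('cheek inner',c(209,240,.027),c(209,240,.004),'guide face',c(403,240,.027),c(403,300,.004),'fin',c(462,240,.067),c(517,240,.067),'L edge',c(113,400,.004),c(618,400,.004))
g=f['image'][170:230,300:375].astype(int)
for v in(188,192,196,199): print(v,f['image'][v,300:375].mean(-1).astype(int).tolist())
E
```

```text
cheek inner [508.5 -13.6  27. ] [513.1 -13.3   4. ] guide face [509.6 -67.9  27. ] [496.8 -69.    4. ] fin [501.8 -82.3  67. ] [502.1 -97.1  67. ] L edge [466.2  12.9   4. ] [ 469.2 -130.3    4. ]
188 [139, 139, 140, 139, 138, 139, 140, 139, 139, 139, 135, 119, 94, 99, 112, 123, 122, 120, 123, 125, 115, 90, 88, 88, 87, 88, 87, 87, 87, 87, 87, 86, 86, 86, 86, 87, 87, 87, 87, 82, 83, 92, 87, 93, 97, 83, 73, 54, 48, 49, 55, 71, 85, 86, 87, 87, 87, 87, 87, 88, 88, 88, 90, 94, 95, 95, 95, 94, 94, 95, 95, 95, 95, 96, 97]
192 [139, 140, 139, 136, 138, 140, 139, 138, 137, 138, 127, 97, 89, 91, 97, 89, 90, 110, 124, 123, 109, 84, 87, 88, 88, 88, 88, 88, 88, 88, 87, 83, 73, 68, 66, 67, 67, 67, 68, 70, 77, 86, 88, 87, 82, 64, 55, 48, 49, 47, 50, 58, 68, 73, 74, 76, 78, 79, 78, 79, 82, 87, 89, 95, 95, 95, 95, 95, 95, 96, 95, 96, 96, 96, 97]
196 [139, 140, 140, 138, 138, 140, 139, 138, 137, 135, 122, 99, 97, 97, 93, 82, 93, 106, 82, 80, 85, 85, 89, 89, 89, 89, 89, 88, 89, 89, 89, 87, 85, 84, 85, 84, 85, 84, 85, 83, 83, 87, 86, 82, 75, 62, 53, 47, 47, 49, 54, 66, 79, 88, 89, 89, 89, 89, 89, 89, 88, 88, 89, 95, 96, 96, 95, 95, 95, 95, 96, 96, 95, 96, 96]
199 [139, 140, 139, 138, 137, 136, 131, 120, 100, 94, 94, 93, 94, 97, 93, 85, 84, 87, 87, 88, 90, 89, 90, 89, 90, 89, 88, 89, 88, 89, 89, 88, 87, 85, 82, 83, 83, 83, 83, 78, 74, 79, 79, 78, 78, 70, 63, 58, 56, 57, 63, 66, 72, 76, 76, 75, 74, 73, 74, 75, 81, 87, 87, 95, 96, 97, 96, 96, 95, 96, 96, 97, 96, 97, 97]
```

```bash
python3 - <<'E'
from h import *
for n in('scene0','scene3','top0','top3'):
    f=dict(np.load(n+'.npz')); P=cloud(f).reshape(-1,3)
    for nm,(cx,cy) in dict(R=(.476,-.409),M=(.51,-.235),L=(.4376,.186)).items():
        k=(abs(P[:,2]-.05)<.007)&(np.hypot(P[:,0]-cx,P[:,1]-cy)<.11)
        if k.sum()>30: rc=cv2.minAreaRect((P[k][:,:2]*1000).astype(np.float32)); print(n,nm,k.sum(),np.round(rc[0],1),np.round(rc[1],1),round(rc[2],1))
E
```

```text
scene0 R 489 [ 477.6 -409.6] [153.4  49.9] 6.5
scene0 M 410 [ 511.9 -236.4] [158.9  51.6] 1.4
scene0 L 301 [433.  163.6] [190.3  82.7] 25.2
scene3 R 487 [ 477.2 -409.5] [153.   49.8] 6.2
scene3 M 402 [ 511.1 -236.4] [154.9  50.6] 1.9
scene3 L 302 [432.3 163.7] [187.7  83.4] 25.3
top0 R 987 [ 475.8 -408.9] [147.   52.6] 6.3
top0 M 963 [ 509.8 -234.7] [149.6  51.2] 2.3
top0 L 1126 [416.4 204.7] [196.  166.6] 24.5
top3 R 367 [ 502.2 -404.5] [94.3 50.4] 4.9
top3 M 970 [ 509.8 -235.1] [149.5  51.3] 2.3
top3 L 1137 [415.8 204. ] [193.8 165.7] 24.5
```

```bash
python3 -m crank '[[0.82,-0.96,0,0,0,0],[0.83,-0.96,0,0,0,-0.14],[0,0,1,0,0,0],[0,0,1,0,0,0],[0,0,1,0,0,0],[0,0,1,0,0,0],[0,0,1,0,0,0],[0,0,1,0,0,0],[0,0,0,0,0,0]]' 1 60
python3 -m crank '[[0,0,0.7,0,0,0],[0,0,0.7,0,0,0],[0,0,0.7,0,0,0],[0,0,0,0,0,0]]'
```

```text
clock: 12.15
tcp_pos: [0.4756, -0.4064, 0.0207]
orientation: [0.176, -3.133, -0.006]
contact_force: [-1.0, 1.5, -0.7]
grip_width: 0.0857
gripper_force: 0.0
clock: 12.55
tcp_pos: [0.4755, -0.408, -0.021]
orientation: [0.174, -3.134, -0.004]
contact_force: [-0.6, 0.4, -1.3]
grip_width: 0.0857
gripper_force: 0.0
```

```bash
python3 -m crank '[[0,0,0,0,0,0],[0,0,0,0,0,0],[0,0,0,0,0,0],[0,0,0,0,0,0],[0,0,0,0,0,0],[0,0,0,0,0,0]]' 0 60
python3 -m crank '[[0,0,-1,0,0,0],[0,0,-1,0,0,0],[0,0,-1,0,0,0],[0,0,-1,0,0,0],[0,0,-1,0,0,0],[0,0,-0.5,0,0,0],[0,0,0,0,0,0.14],[0,0,0,0,0,0]]'
python3 - <<'E'
from h import *
st()
f=eyes.grab_frame('scene'); np.savez('scene4',**f); im=cv2.cvtColor(f['image'],cv2.COLOR_RGB2BGR)
cv2.imwrite('pics/s4.png',cv2.resize(im[120:270,370:540],None,fx=4,fy=4,interpolation=cv2.INTER_CUBIC))
E
```

```text
clock: 13.15
tcp_pos: [0.4772, -0.4098, -0.018]
orientation: [-0.174, 3.136, -0.001]
contact_force: [-0.6, 1.3, 5.6]
grip_width: 0.0493
gripper_force: 63.4
clock: 13.95
tcp_pos: [0.4765, -0.4089, 0.0909]
orientation: [-0.0, -3.141, -0.001]
contact_force: [-0.1, -0.7, -1.5]
grip_width: 0.0494
gripper_force: 62.6
t 13.95 tcp [ 0.4765 -0.4089  0.0909] x [-1.  0.  0.] y [0. 1. 0.] F [-0.1 -0.7 -1.5] w 0.0494 q7 [ 0.35  0.54  0.35  1.79 -0.23  0.86  2.38]
```

View pics/s4.png

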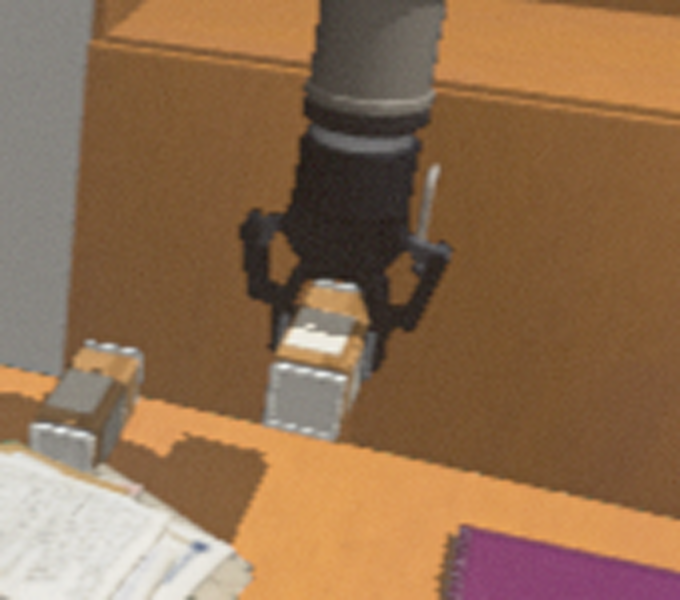

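```bash
python3 -m crank '[[0,1,0,0,0,0],[0,1,0,0,0,0],[0,1,0,0,0,0],[0,1,0,0,0,0],[0,1,0,0,0,0],[0,1,0,0,0,0],[0,1,0,0,0,0],[0,1,0,0,0,0],[0,1,0,0,0,0],[0.3,1,0,0,0,0],[0.5,1,0,0,0,0],[0.5,1,0,0,0,0]]' >/dev/null
python3 -m crank '[[0.5,1,0,0,0,0],[0.5,1,0,0,0,0],[0,1,0,0,0,0],[0,1,0,0,0,0],[0,1,0,0,0,0],[0,1,0,0,0,0],[0,0.4,0,0,0,0],[0,0,0,0,0,0],[0,0,0,0,0,0]]'
```

```text
clock: 16.1
tcp_pos: [0.4303, -0.0422, 0.0911]
orientation: [0.002, -3.141, 0.001]
contact_force: [-0.4, 0.1, -2.4]
grip_width: 0.049
gripper_force: 62.7
```

```bash
python3 -m crank '[[0,0.07,0,0,0,0],[0,0,1,0,0,0],[0,0,1,0,0,0],[0,0,1,0,0,0],[0,0,0,0,0,0]]'
python3 -m crank '[[0,0,0.5,0,0,0],[0,0,0.5,0,0,0],[0,0,0.5,0,0,0],[0,0,0.5,0,0,0],[0,0,0,0,0,0]]'
python3 -c "
from h import *
st()
f=eyes.grab_frame('scene'); im=cv2.cvtColor(f['image'],cv2.COLOR_RGB2BGR)
cv2.imwrite('pics/s5.png',cv2.resize(im[130:250,265:385],None,fx=5,fy=5,interpolation=cv2.INTER_CUBIC))"
```

```text
clock: 16.6
tcp_pos: [0.4286, -0.0408, 0.0295]
orientation: [-0.0, -3.137, 0.001]
contact_force: [-1.3, -0.5, -1.8]
grip_width: 0.0495
gripper_force: 62.6
clock: 17.1
tcp_pos: [0.4295, -0.04, -0.01]
orientation: [0.001, -3.139, 0.0]
contact_force: [-0.5, 0.6, -1.7]
grip_width: 0.0495
gripper_force: 62.7
t 17.1 tcp [ 0.4295 -0.04   -0.01  ] x [-1.    -0.001  0.002] y [-0.001  1.    -0.   ] F [-0.5  0.6 -1.7] w 0.0495 q7 [-0.23  0.45  0.21  2.28 -0.22  0.43  1.73]
```

View pics/s5.png

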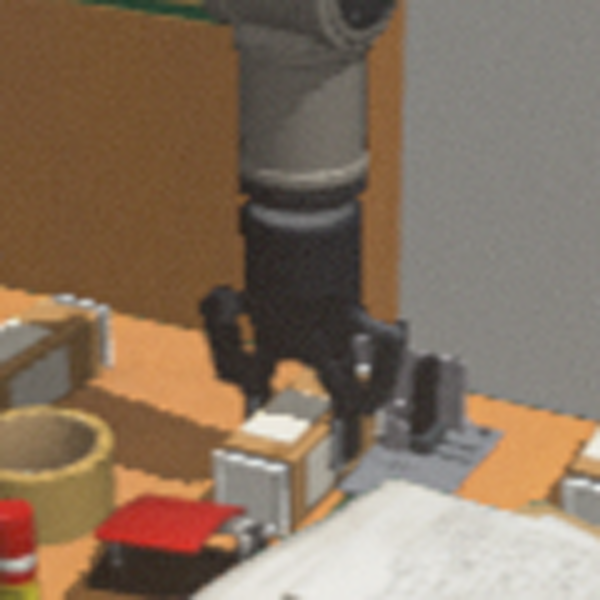

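```bash
python3 -m crank '[[-0.3,-0.03,0,0,0,0],[-0.3,0,0,0,0,0],[-0.3,0,0,0,0,0],[-0.3,0,0,0,0,0]]'; python3 -m crank '[[-0.2,0,0,0,0,0],[-0.2,0,0,0,0,0],[0,0,0,0,0,0]]';  python3 -m crank '[[-0.2,0,0,0,0,0],[-0.2,0,0,0,0,0],[0,0,0,0,0,0]]'
```

```text
clock: 17.55
tcp_pos: [0.4556, -0.0405, -0.0085]
orientation: [-0.001, 3.141, 0.0]
contact_force: [0.2, -0.8, -1.5]
grip_width: 0.0492
gripper_force: 62.7
clock: 17.85
tcp_pos: [0.4619, -0.0404, -0.009]
orientation: [0.001, -3.14, -0.0]
contact_force: [-1.8, 0.5, -1.2]
grip_width: 0.0491
gripper_force: 62.9
clock: 18.15
tcp_pos: [0.4676, -0.0405, -0.0096]
orientation: [0.001, -3.136, -0.0]
contact_force: [-5.9, -0.0, -1.2]
grip_width: 0.0494
gripper_force: 62.9
```

```bash
for i in 1; do python3 -m crank '[[-0.15,0,0,0,0,0],[-0.15,0,0,0,0,0],[0,0,0,0,0,0]]' | grep -E 'tcp|contact'; python3 -m crank '[[-0.1,0,0,0,0,0],[-0.1,0,0,0,0,0],[0,0,0,0,0,0]]'| grep -E 'tcp|contact'; done
```

```text
tcp_pos: [0.4708, -0.0406, -0.0101]
contact_force: [-11.2, 0.9, -0.2]
tcp_pos: [0.4705, -0.0407, -0.011]
contact_force: [-18.0, 1.1, 3.1]
```

```bash
python3 -m crank '[[-0.1,0,0,0,0,0],[-0.1,0,0,0,0,0],[0,0,0,0,0,0],[0,0,0,0,0,0]]' | grep -E 'tcp|contact|width'; python3 -m crank '[[0.5,0,0,0,0,0],[0.5,0,0,0,0,0],[0.5,0,0,0,0,0],[0.5,0,0,0,0,0],[0.5,0,0,0,0,0],[0,0,0,0,0,0],[0,0,-0.5,0,0,0],[0,0,-1,0,0,0],[0,0,-1,0,0,0],[0,0,-1,0,0,0],[0,0,-1,0,0,0],[0,0,-1,0,0,0]]'| grep -E 'tcp|contact|width'
```

```text
tcp_pos: [0.4703, -0.0408, -0.0118]
contact_force: [-26.0, -0.3, 6.2]
grip_width: 0.0491
tcp_pos: [0.4352, -0.0406, 0.1029]
contact_force: [-0.7, -0.0, -1.1]
grip_width: 0.0492
```

```bash
python3 -m crank '[[0,0,0,0,0,0.1905],[0,0,0,0,0,0.1905],[0,0,0,0,0,0.1905],[0,0,0,0,0,0.1905],[0,0,0,0,0,0.1905],[0,0,0,0,0,0.1905],[0,0,0,0,0,0.1905],[0,0,0,0,0,0.1905],[0,0,0,0,0,0.1905],[0,0,0,0,0,0.1905],[0,0,0,0,0,0.1905]]' >/dev/null; python3 -m crank '[[0,0,0,0,0,0.1905],[0,0,0,0,0,0.1905],[0,0,0,0,0,0.1905],[0,0,0,0,0,0.1905],[0,0,0,0,0,0.1905],[0,0,0,0,0,0.1905],[0,0,0,0,0,0.1905],[0,0,0,0,0,0.1905],[0,0,0,0,0,0.1905],[0,0,0,0,0,0.1905],[0,0,0,0,0,0],[0,0,0,0,0,0]]' >/dev/null; python3 -c "
from h import *
st()"
```

```text
t 22.65 tcp [ 0.4349 -0.0403  0.1016] x [1.    0.005 0.001] y [ 0.005 -1.    -0.   ] F [ 0.9  0.2 -2.3] w 0.049 q7 [-0.89  0.36  1.02  2.24 -0.45  0.76 -1.13]
```

```bash
python3 -m crank '[[-0.25,0,1,0,0,0.006],[0,0,1,0,0,0],[0,0,1,0,0,0],[0,0,1,0,0,0],[0,0,0,0,0,0]]' | grep -E 'tcp|contact|width';python3 -m crank '[[0,0.03,0.6,0,0,0],[0,0,0.6,0,0,0],[0,0,0.4,0,0,0],[0,0,0,0,0,0]]' | grep -E 'tcp|contact|width'
```

```text
tcp_pos: [0.4282, -0.0405, 0.02]
contact_force: [-0.2, -1.3, -2.2]
grip_width: 0.0497
tcp_pos: [0.4295, -0.0411, -0.0108]
contact_force: [-0.4, -1.0, -1.7]
grip_width: 0.0496
```

```bash
python3 -m crank '[[0.4,-0.02,0,0,0,0],[0.4,0,0,0,0,0],[0.4,0,0,0,0,0],[0.4,0,0,0,0,0],[0,0,0,0,0,0]]'| grep -E 'tcp|contact|width'; python3 -m crank '[[0.2,0,0,0,0,0],[0.2,0,0,0,0,0],[0,0,0,0,0,0]]'| grep -E 'tcp|contact|width'; python3 -m crank '[[0.15,0,0,0,0,0],[0.15,0,0,0,0,0],[0,0,0,0,0,0]]'| grep -E 'tcp|contact|width'
```

```text
tcp_pos: [0.4627, -0.0409, -0.0107]
contact_force: [0.2, 0.4, -2.5]
grip_width: 0.0491
tcp_pos: [0.467, -0.0409, -0.0114]
contact_force: [-5.0, 0.4, -1.4]
grip_width: 0.049
tcp_pos: [0.4713, -0.0408, -0.0117]
contact_force: [-8.2, 0.4, 0.1]
grip_width: 0.0495
```

```bash
python3 -m crank '[[0.1,0,0,0,0,0],[0.1,0,0,0,0,0],[0,0,0,0,0,0]]'| grep -E 'tcp|contact|width'; python3 -m crank '[[0.1,0,0,0,0,0],[0.1,0,0,0,0,0],[0,0,0,0,0,0]]'| grep -E 'tcp|contact|width'; python3 -m crank '[[0.1,0,0,0,0,0],[0.1,0,0,0,0,0],[0,0,0,0,0,0]]'| grep -E 'tcp|contact|width'
```

```text
tcp_pos: [0.4711, -0.0407, -0.0125]
contact_force: [-16.5, 0.3, 4.0]
grip_width: 0.0491
tcp_pos: [0.4708, -0.0405, -0.0132]
contact_force: [-25.4, 0.2, 9.2]
grip_width: 0.0494
tcp_pos: [0.4707, -0.0404, -0.0138]
contact_force: [-34.5, 0.1, 15.8]
grip_width: 0.0492
```

```bash
python3 -m crank '[[-0.5,0,0,0,0,0],[-0.5,0,0,0,0,0],[-0.5,0,0,0,0,0],[-0.5,0,0,0,0,0],[0,0,-0.5,0,0,0],[0,0,-1,0,0,0],[0,0,-1,0,0,0],[0,0,-1,0,0,0],[0,0,-1,0,0,0],[0,0,-1,0,0,0],[0,0,0,0,0,0],[0,0,0,0,0,0]]' | grep -E 'tcp|contact|width'
python3 - <<'E'
from h import *
f=eyes.grab_frame('scene'); np.savez('scene6',**f)
P=cloud(f); p=st()['tcp_pos']; k=(abs(P[...,2]-(p[2]+.068))<.006)&(abs(P[...,1]-p[1])<.03)&(abs(P[...,0]-p[0])<.09)
print(k.sum(),cv2.minAreaRect((P[k][:,:2]*1000).astype(np.float32)),np.median(P[k][:,2]))
E
python3 -m crank '[[0,0,0,0,0,-0.19],[0,0,0,0,0,-0.19],[0,0,0,0,0,-0.19],[0,0,0,0,0,-0.19],[0,0,0,0,0,-0.19],[0,0,0,0,0,-0.19],[0,0,0,0,0,-0.19],[0,0,0,0,0,-0.19],[0,0,0,0,0,-0.19],[0,0,0,0,0,-0.19],[0,0,0,0,0,-0.1],[0,0,0,0,0,0]]' >/dev/null
python3 -c "
from h import *
st()"
```

```text
tcp_pos: [0.4481, -0.0404, 0.0996]
contact_force: [-0.1, 0.9, -1.5]
grip_width: 0.0492
t 26.8 tcp [ 0.4474 -0.0405  0.0991] x [ 1.    -0.004  0.   ] y [-0.004 -1.    -0.   ] F [-0.1 -0.6 -2.9] w 0.0493 q7 [-0.86  0.39  1.    2.22 -0.48  0.77 -1.12]
257 ((442.92449951171875, -40.71745681762695), (123.76721954345703, 57.97578048706055), 6.523674011230469) 0.1663944546066431
t 28.0 tcp [ 0.4467 -0.041   0.0984] x [ 0.004  1.    -0.   ] y [ 1.    -0.004 -0.002] F [ 0.2 -0.5 -1.7] w 0.0493 q7 [-0.54  0.28  0.58  2.2  -0.23  0.72  0.19]
```

```bash
python3 -m crank '[[1,0.4,0,0,0,0],[1,0.4,0,0,0,0],[1,0.4,0,0,0,0],[1,0.4,0,0,0,0],[1,0.4,0,0,0,0],[1,0.4,0,0,0,0],[1,0.4,0,0,0,0],[1,0.4,0,0,0,0],[1,0.4,0,0,0,0],[1,0.1,0,0,0,0],[1,0,0,0,0,0],[1,0,0,0,0,0]]' >/dev/null
python3 -m crank '[[1,0,0,0,0,0],[1,0,0,0,0,0],[1,0,0,0,0,0],[1,0,0,0,0,0],[1,0,0,0,0,0],[1,0,0,0,0,0],[1,0,0,0,0,0],[1,0,0,0,0,0],[0.6,0,0,0,0,0],[0,0,0,0,0,0],[0,0,0,0,0,0]]' >/dev/null
python3 - <<'E'
from h import *
st()
for n in('top','scene'):
    f=eyes.grab_frame(n); np.savez(n+'7',**f)
    P=cloud(f).reshape(-1,3)
    for nm,(cx,cy) in dict(M=(.51,-.235),L=(.4376,.186)).items():
        k=(abs(P[:,2]-.05)<.006)&(abs(P[:,0]-cx)<.1)&(abs(P[:,1]-cy)<.045)
        if k.sum()>30: rc=cv2.minAreaRect((P[k][:,:2]*1000).astype(np.float32)); print(n,nm,k.sum(),np.round(rc[0],1),np.round(rc[1],1),round(rc[2],1))
E
```

```text
t 30.3 tcp [0.5233 0.3701 0.099 ] x [ 0.005  1.    -0.001] y [ 1.    -0.005 -0.   ] F [-0.7 -0.9 -1.6] w 0.0492 q7 [-1.05  0.56  0.47  1.75 -0.31  0.9  -0.45]
top M 953 [ 509.7 -235.4] [150.3  51. ] 2.4
top L 961 [427.  184.8] [184.7  69.2] 5.6
scene M 393 [ 509.6 -236.3] [153.6  50.8] 2.0
scene L 278 [429.5 179.9] [183.3  59.9] 4.6
```

```bash
python3 -m crank '[[0,-0.2,0.5,0,0,0],[0,0,1,0,0,0],[0,0,1,0,0,0],[0,0,0.8,0,0,0],[0,0,0.5,0,0,0],[0,0,0.2,0,0,0],[0,0,0,0,0,0],[0,0,0,0,0,0]]' | grep -E 'tcp|contact|width'
python3 -m crank '[[0,0,0,0,0,0],[0,0,0,0,0,0],[0,0,0,0,0,0],[0,0,0,0,0,0]]' 0.68 60| grep -E 'tcp|contact|width'
```

```text
tcp_pos: [0.5198, 0.3711, 0.0198]
contact_force: [-0.2, 0.1, -2.0]
grip_width: 0.0492
tcp_pos: [0.5194, 0.3711, 0.0196]
contact_force: [-0.4, 0.2, 0.9]
grip_width: 0.0582
```

```bash
python3 -m crank '[[0,0,-0.5,0,0,0],[0,0,-1,0,0,0],[0,0,-1,0,0,0],[0,0,-1,0,0,0],[0,0,-1,0,0,0],[0,0,-1,0,0,0],[0,0,-0.5,0,0,0],[0,0,0,0,0,0]]' 1| grep -E 'tcp|contact|width'
python3 - <<'E'
from h import *
for n in('top0','top7','scene7'):
    f=dict(np.load(n+'.npz')); P=cloud(f); z=P[...,2]
    m=((abs(z-.05)<.005)&(abs(P[...,0]-.437)<.1)&(abs(P[...,1]-.186)<.06)).astype(np.uint8)
    if 'top' in n: m=cv2.morphologyEx(m,cv2.MORPH_OPEN,np.ones((3,3),np.uint8))
    c,l,s,ce=cv2.connectedComponentsWithStats(m); i=1+s[1:,4].argmax(); k=l==i
    rc=cv2.minAreaRect((P[k][:,:2]*1000).astype(np.float32)); print(n,k.sum(),np.round(rc[0],1),np.round(rc[1],1),round(rc[2],1),s[i])
f=eyes.grab_frame('top'); np.savez('top8',**f); save(f,'t8.png')
E
```

```text
tcp_pos: [0.5202, 0.3715, 0.1411]
contact_force: [-0.1, -0.3, -0.4]
grip_width: 0.0857
top0 822 [448.2 185.2] [ 50.5 136.1] 86.4 [236 188  23  50 822]
top7 834 [443.8 185.9] [ 50.4 148.6] 86.0 [236 187  23  55 834]
scene7 261 [445.3 183.2] [ 51.1 149.6] 88.7 [257 189  30  20 261]
```

View pics/t8.png

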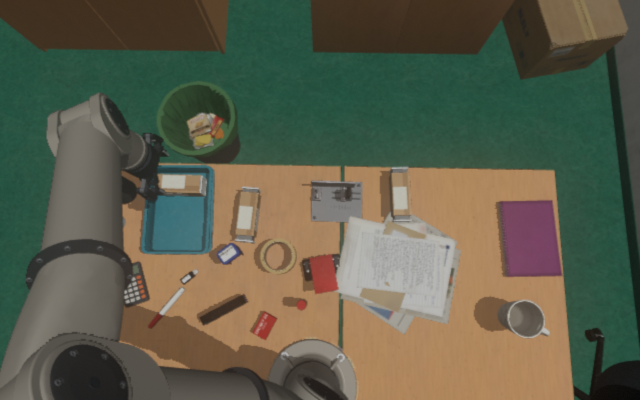

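```bash
python3 -m crank '[[-1,-0.38,0,0,0,0],[-1,-0.38,0,0,0,0],[-1,-0.38,0,0,0,0],[-1,-0.38,0,0,0,0],[-1,-0.38,0,0,0,0],[-1,-0.38,0,0,0,0],[-1,-0.38,0,0,0,0],[-1,-0.38,0,0,0,0],[-1,-0.38,0,0,0,0],[-0.3,-0.4,0,0,0,0]]' >/dev/null
python3 -m crank '[[0,0,0,0,0,-0.191],[0,0,0,0,0,-0.191],[0,0,0,0,0,-0.191],[0,0,0,0,0,-0.191],[0,0,0,0,0,-0.191],[0,0,0,0,0,-0.191],[0,0,0,0,0,-0.191],[0,0,0,0,0,-0.191],[0,0,0,0,0,-0.191],[0,0,0,0,0,-0.191],[0,0,0,0,0,0],[0,0,0,0,0,0]]' >/dev/null
python3 - <<'E'
from h import *
st()
E
```

```text
t 34.65 tcp [0.4416 0.1855 0.1388] x [-0.997  0.079  0.001] y [ 0.079  0.997 -0.   ] F [-1.1  0.2 -0.1] w 0.0855 q7 [-0.77  0.23  0.28  2.09 -0.09  0.83  1.05]
```

```bash
python3 -m crank '[[-0.1,0,1,0,0,0],[0,0,1,0,0,0],[0,0,1,0,0,0],[0,0,1,0,0,0],[0,0,1,0,0,0],[0,0,1,0,0,0],[0,0,0.7,0,0,0],[0,0,0.7,0,0,0],[0,0,0.55,0,0,0],[0,0,0,0,0,0],[0,0,0,0,0,0]]' 1 60| grep -E 'tcp|contact|width'
python3 -m crank '[[0,0,0,0,0,0],[0,0,0,0,0,0],[0,0,0,0,0,0],[0,0,0,0,0,0],[0,0,0,0,0,0],[0,0,0,0,0,0]]' 0 60| grep -E 'tcp|contact|width'
python3 -m crank '[[0,0,-1,0,0,0],[0,0,-1,0,0,0],[0,0,-1,0,0,0],[0,0,-1,0,0,0],[0,0,-1,0,0,0],[0,0,-0.8,0,0,0],[0,0,0,0,0,-0.1],[0,0,0,0,0,0]]' >/dev/null
python3 - <<'E'
from h import *
st()
E
```

```text
tcp_pos: [0.444, 0.1851, -0.0198]
contact_force: [0.6, -0.8, 0.6]
grip_width: 0.0856
tcp_pos: [0.4446, 0.1856, -0.019]
contact_force: [0.1, 1.1, 4.6]
grip_width: 0.0493
t 37.15 tcp [0.444  0.1851 0.0968] x [-1.    -0.004 -0.001] y [-0.004  1.     0.001] F [ 0.2  0.3 -3.2] w 0.0494 q7 [-0.74  0.3   0.26  2.12 -0.11  0.73  1.16]
```

```bash
python3 -m crank '[[0.1,-1,0,0,0,0.005],[0.1,-1,0,0,0,0],[0.1,-1,0,0,0,0],[0.1,-1,0,0,0,0],[0.1,-1,0,0,0,0],[0.1,-1,0,0,0,0],[0.1,-1,0,0,0,0],[0,-1,0,0,0,0],[0,-1,0,0,0,0],[0,-1,0,0,0,0],[0,-1,0,0,0,0],[0,-0.3,0,0,0,0]]' >/dev/null
python3 -m crank '[[0,0,1,0,0,0],[0,0,1,0,0,0],[0,0,1,0,0,0],[0,0,0.5,0,0,0],[0,0,0,0,0,0]]' | grep -E 'tcp|contact|width'
python3 - <<'E'
from h import *
st()
E
```

```text
tcp_pos: [0.4288, -0.0406, 0.0251]
contact_force: [-0.4, -0.6, -1.4]
grip_width: 0.0492
t 38.85 tcp [ 0.4288 -0.0406  0.0251] x [-1.     0.001  0.003] y [ 0.001  1.    -0.   ] F [-0.4 -0.6 -1.4] w 0.0492 q7 [-0.31  0.38  0.31  2.27 -0.23  0.52  1.75]
```

```bash
python3 -m crank '[[0,0,0.6,0,0,0],[0,0,0.6,0,0,0],[0,0,0.55,0,0,0],[0,0,0,0,0,0]]' | grep -E 'tcp|contact|width'
python3 -m crank '[[-0.4,0,0,0,0,0],[-0.4,0,0,0,0,0],[-0.4,0,0,0,0,0],[-0.4,0,0,0,0,0],[0,0,0,0,0,0]]'| grep -E 'tcp|contact|width'; python3 -m crank '[[-0.2,0,0,0,0,0],[-0.2,0,0,0,0,0],[0,0,0,0,0,0]]'| grep -E 'tcp|contact|width'; python3 -m crank '[[-0.15,0,0,0,0,0],[-0.15,0,0,0,0,0],[0,0,0,0,0,0]]'| grep -E 'tcp|contact|width'
```

```text
tcp_pos: [0.4289, -0.0409, -0.0101]
contact_force: [-0.4, -0.1, -1.7]
grip_width: 0.0495
tcp_pos: [0.4622, -0.0409, -0.0089]
contact_force: [-1.7, 1.1, -2.0]
grip_width: 0.0492
tcp_pos: [0.4677, -0.0409, -0.0094]
contact_force: [-4.9, -0.0, -1.2]
grip_width: 0.0496
tcp_pos: [0.468, -0.041, -0.0105]
contact_force: [-16.1, -0.2, 2.4]
grip_width: 0.0494
```

```bash
python3 -m crank '[[-0.1,0,0,0,0,0],[-0.1,0,0,0,0,0],[0,0,0,0,0,0]]'| grep -E 'tcp|contact|width'; python3 -m crank '[[-0.1,0,0,0,0,0],[-0.1,0,0,0,0,0],[0,0,0,0,0,0]]'| grep -E 'tcp|contact|width'
```

```text
tcp_pos: [0.4677, -0.0411, -0.0114]
contact_force: [-23.0, 1.4, 4.5]
grip_width: 0.0492
tcp_pos: [0.4676, -0.0411, -0.0122]
contact_force: [-30.3, 0.7, 5.9]
grip_width: 0.0491
```

```bash
python3 -m crank '[[0.5,0,0,0,0,0],[0.5,0,0,0,0,0],[0.5,0,0,0,0,0],[0.5,0,0,0,0,0],[0.5,0,0,0,0,0],[0,0,0,0,0,0],[0,0,-0.5,0,0,0],[0,0,-1,0,0,0],[0,0,-1,0,0,0],[0,0,-1,0,0,0],[0,0,-1,0,0,0],[0,0,-1,0,0,0]]'| grep -E 'tcp|contact|width'
python3 -m crank '[[0,0,0,0,0,0.1905],[0,0,0,0,0,0.1905],[0,0,0,0,0,0.1905],[0,0,0,0,0,0.1905],[0,0,0,0,0,0.1905],[0,0,0,0,0,0.1905],[0,0,0,0,0,0.1905],[0,0,0,0,0,0.1905],[0,0,0,0,0,0.1905],[0,0,0,0,0,0.1905],[0,0,0,0,0,0.1905]]' >/dev/null; python3 -m crank '[[0,0,0,0,0,0.1905],[0,0,0,0,0,0.1905],[0,0,0,0,0,0.1905],[0,0,0,0,0,0.1905],[0,0,0,0,0,0.1905],[0,0,0,0,0,0.1905],[0,0,0,0,0,0.1905],[0,0,0,0,0,0.1905],[0,0,0,0,0,0.1905],[0,0,0,0,0,0.1905],[0,0,0,0,0,0],[0,0,0,0,0,0]]' >/dev/null; python3 -c "
from h import *
st()"
```

```text
tcp_pos: [0.4347, -0.041, 0.1029]
contact_force: [1.0, 0.5, -1.8]
grip_width: 0.049
t 44.45 tcp [ 0.4344 -0.0408  0.1016] x [1.    0.003 0.001] y [ 0.003 -1.    -0.   ] F [ 0.4 -0.3 -2.3] w 0.0493 q7 [-0.96  0.42  1.14  2.24 -0.55  0.79 -1.02]
```

```bash
python3 -m crank '[[-0.15,0,1,0,0,0.004],[0,0,1,0,0,0],[0,0,1,0,0,0],[0,0,1,0,0,0],[0,0,0,0,0,0]]' | grep -E 'tcp|contact|width';python3 -m crank '[[0,0,0.6,0,0,0],[0,0,0.6,0,0,0],[0,0,0.4,0,0,0],[0,0,0,0,0,0]]' | grep -E 'tcp|contact|width'
python3 -m crank '[[0.4,0,0,0,0,0],[0.4,0,0,0,0,0],[0.4,0,0,0,0,0],[0.4,0,0,0,0,0],[0,0,0,0,0,0]]'| grep -E 'tcp|contact|width'; python3 -m crank '[[0.2,0,0,0,0,0],[0.2,0,0,0,0,0],[0,0,0,0,0,0]]'| grep -E 'tcp|contact|width'; python3 -m crank '[[0.15,0,0,0,0,0],[0.15,0,0,0,0,0],[0,0,0,0,0,0]]'| grep -E 'tcp|contact|width'
```

```text
tcp_pos: [0.4298, -0.0408, 0.0201]
contact_force: [-0.5, 0.5, -2.3]
grip_width: 0.0491
tcp_pos: [0.431, -0.0409, -0.0107]
contact_force: [-0.3, 0.2, -2.2]
grip_width: 0.0493
tcp_pos: [0.4638, -0.0412, -0.0108]
contact_force: [0.1, -0.8, -1.6]
grip_width: 0.0492
tcp_pos: [0.4688, -0.0412, -0.0113]
contact_force: [-4.6, 0.6, -1.1]
grip_width: 0.0496
tcp_pos: [0.4738, -0.0412, -0.0115]
contact_force: [-7.6, -0.3, 0.4]
grip_width: 0.0491
```

```bash
python3 -m crank '[[0.1,0,0,0,0,0],[0.1,0,0,0,0,0],[0,0,0,0,0,0]]'| grep -E 'tcp|contact|width'; python3 -m crank '[[0.1,0,0,0,0,0],[0.1,0,0,0,0,0],[0,0,0,0,0,0]]'| grep -E 'tcp|contact|width'
```

```text
tcp_pos: [0.4736, -0.0411, -0.0123]
contact_force: [-16.1, -0.1, 2.7]
grip_width: 0.0491
tcp_pos: [0.4734, -0.041, -0.013]
contact_force: [-24.1, 1.0, 7.9]
grip_width: 0.0494
```

```bash
python3 -m crank '[[-0.5,0,0,0,0,0],[-0.5,0,0,0,0,0],[-0.5,0,0,0,0,0],[-0.5,0,0,0,0,0],[0,0,-0.5,0,0,0],[0,0,-1,0,0,0],[0,0,-1,0,0,0],[0,0,-1,0,0,0],[0,0,-1,0,0,0],[0,0,-1,0,0,0],[0,0,0,0,0,0],[0,0,0,0,0,0]]' | grep -E 'tcp|contact|width'
python3 -m crank '[[0,0,0,0,0,-0.19],[0,0,0,0,0,-0.19],[0,0,0,0,0,-0.19],[0,0,0,0,0,-0.19],[0,0,0,0,0,-0.19],[0,0,0,0,0,-0.19],[0,0,0,0,0,-0.19],[0,0,0,0,0,-0.19],[0,0,0,0,0,-0.19],[0,0,0,0,0,-0.19],[0,0,0,0,0,-0.1],[0,0,0,0,0,0]]' >/dev/null
python3 -m crank '[[1,0,0,0,0,0],[1,0,0,0,0,0],[1,0,0,0,0,0],[1,0,0,0,0,0],[1,0,0,0,0,0],[1,0,0,0,0,0],[1,0,0,0,0,0],[1,0,0,0,0,0],[1,0,0,0,0,0],[1,0,0,0,0,0],[1,0,0,0,0,0],[1,0,0,0,0,0]]' >/dev/null
python3 -m crank '[[1,0,0,0,0,0],[1,0,0,0,0,0],[1,0,0,0,0,0],[1,0,0,0,0,0],[1,0,0,0,0,0],[1,0,0,0,0,0],[1,0,0,0,0,0],[1,0,0,0,0,0],[0.6,0,0,0,0,0],[0,0,0,0,0,0],[0,0,0,0,0,0]]' >/dev/null
python3 - <<'E'
from h import *
st()
f=eyes.grab_frame('scene'); P=cloud(f)
k=(abs(P[...,2]-.083)<.006)&(abs(P[...,1]-.371)<.09)&(P[...,0]>.47)&(P[...,0]<.57); print(k.sum(),P[k].min(0),P[k].max(0))
f=eyes.grab_frame('top'); P=cloud(f).reshape(-1,3)
k=(abs(P[:,2]-.05)<.006)&(abs(P[:,0]-.51)<.1)&(abs(P[:,1]+.235)<.1); print(k.sum(),cv2.minAreaRect((P[k][:,:2]*1000).astype(np.float32)))
f=dict(np.load('top8.npz')); P=cloud(f).reshape(-1,3)
k=(abs(P[:,2]-.083)<.006)&(abs(P[:,0]-.52)<.05)&(abs(P[:,1]-.37)<.075); print(k.sum(),cv2.minAreaRect((P[k][:,:2]*1000).astype(np.float32)))
E
```

```text
tcp_pos: [0.4455, -0.0406, 0.0995]
contact_force: [-0.7, -0.6, -2.3]
grip_width: 0.0495
t 51.75 tcp [0.4467 0.3703 0.099 ] x [ 0.004  1.    -0.001] y [ 1.    -0.004 -0.   ] F [-0.3 -0.2 -2.3] w 0.0496 q7 [-1.22  0.49  0.55  1.91 -0.34  0.84 -0.5 ]
32 [0.51606303 0.3048878  0.078677  ] [0.55478043 0.34207526 0.08465851]
954 ((509.744384765625, -235.0333251953125), (149.92369079589844, 51.044132232666016), 1.8443933725357056)
778 ((517.140380859375, 368.7845153808594), (128.4478759765625, 51.153282165527344), 89.14470672607422)
```

```bash
python3 -m crank '[[0,0,0.5,0,0,0],[0,0,1,0,0,0],[0,0,1,0,0,0],[0,0,0.8,0,0,0],[0,0,0.5,0,0,0],[0,0,0.2,0,0,0],[0,0,0,0,0,0],[0,0,0,0,0,0]]' | grep -E 'tcp|contact|width'
python3 -m crank '[[0,0,0,0,0,0],[0,0,0,0,0,0],[0,0,0,0,0,0],[0,0,0,0,0,0]]' 0.64 60| grep -E 'tcp|contact|width'
python3 -m crank '[[0,0,-0.5,0,0,0],[0,0,-1,0,0,0],[0,0,-1,0,0,0],[0,0,-1,0,0,0],[0,0,-1,0,0,0],[0,0,-1,0,0,0],[0,0,-0.5,0,0,0],[0,0,0,0,0,0]]' | grep -E 'tcp|contact|width'
python3 - <<'E'
from h import *
f=eyes.grab_frame('top'); np.savez('top9',**f); P=cloud(f).reshape(-1,3)
k=(abs(P[:,2]-.083)<.006)&(abs(P[:,0]-.447)<.04)&(abs(P[:,1]-.37)<.08); print(k.sum(),cv2.minAreaRect((P[k][:,:2]*1000).astype(np.float32)))
E
```

```text
tcp_pos: [0.4471, 0.3713, 0.0198]
contact_force: [-0.3, -0.1, -1.6]
grip_width: 0.0492
tcp_pos: [0.4468, 0.3712, 0.0196]
contact_force: [0.0, 0.2, -0.4]
grip_width: 0.055
tcp_pos: [0.4474, 0.3717, 0.1409]
contact_force: [-0.7, 0.5, 0.1]
grip_width: 0.0546
784 ((444.8804016113281, 364.30706787109375), (123.38201141357422, 50.21867752075195), 89.98899841308594)
```

```bash
python3 -m crank '[[-1,0.2,0,0,0,0],[-1,0.2,0,0,0,0],[-1,0.2,0,0,0,0],[-1,0.2,0,0,0,0],[-1,0.2,0,0,0,0],[-1,0.2,0,0,0,0],[-1,0.2,0,0,0,0],[-1,0.2,0,0,0,0],[-1,0.2,0,0,0,0],[-1,0.2,0,0,0,0],[-1,0.2,0,0,0,0],[-1,0.2,0,0,0,0]]' 1 60 >/dev/null
python3 -m crank '[[-1,0.2,0,0,0,0],[-1,0.2,0,0,0,0],[-1,0.2,0,0,0,0],[-1,0,0,0,0,0],[-1,0,0,0,0,0],[-1,0,0,0,0,0],[-1,0,0,0,0,0],[-1,0,0,0,0,0],[-1,0,0,0,0,0],[-1,0,0,0,0,0],[-1,0,0,0,0,0],[-1,0,0,0,0,0]]' >/dev/null
python3 -m crank '[[-1,0,0,0,0,-0.19],[0,-1,0,0,0,-0.19],[0,0,0,0,0,-0.19],[0,0,0,0,0,-0.19],[0,0,0,0,0,-0.19],[0,0,0,0,0,-0.19],[0,0,0,0,0,-0.19],[0,0,0,0,0,-0.19],[0,0,0,0,0,-0.19],[0,0,0,0,0,-0.19],[0,0,0,0,0,-0.15],[0,0,0,0,0,0]]' >/dev/null
python3 - <<'E'
from h import *
st()
f=eyes.grab_frame('scene'); P=cloud(f).reshape(-1,3)
k=(abs(P[:,2]-.05)<.006)&(abs(P[:,0]-.51)<.1)&(abs(P[:,1]+.235)<.08); print(k.sum(),cv2.minAreaRect((P[k][:,:2]*1000).astype(np.float32)))
E
```

```text
t 57.5 tcp [ 0.4834 -0.1337  0.1389] x [-0.999 -0.034  0.001] y [-0.034  0.999  0.   ] F [ 0.  -0.5 -0.5] w 0.0852 q7 [-0.16  0.27  0.37  2.04 -0.13  0.85  1.88]
393 ((510.77276611328125, -236.87278747558594), (153.51051330566406, 50.412811279296875), 2.3413023948669434)
```

```bash
python3 -m crank '[[-0.25,-1,0,0,0,0],[-0.25,-1,0,0,0,0],[-0.25,-1,0,0,0,0],[-0.25,-1,0,0,0,0],[-0.15,-1,0,0,0,0],[0,-0.14,0,0,0,0],[0,0,0,0,0,0],[0,0,1,0,0,0],[0,0,1,0,0,0],[0,0,1,0,0,0],[0,0,1,0,0,0],[0,0,0,0,0,0]]' 1 60 | grep -E 'tcp|contact|width'
python3 -m crank '[[0,0,1,0,0,0],[0,0,1,0,0,0],[0,0,0.7,0,0,0],[0,0,0.7,0,0,0],[0,0,0.5,0,0,0],[0,0,0,0,0,0],[0,0,0,0,0,0]]' 1 60| grep -E 'tcp|contact|width'
python3 -m crank '[[0,0,0,0,0,0],[0,0,0,0,0,0],[0,0,0,0,0,0],[0,0,0,0,0,0],[0,0,0,0,0,0],[0,0,0,0,0,0]]' 0 60| grep -E 'tcp|contact|width'
python3 -m crank '[[0,0,-1,0,0,0],[0,0,-1,0,0,0],[0,0,-1,0,0,0],[0,0,-1,0,0,0],[0,0,-1,0,0,0],[0,0,-0.8,0,0,0],[0,0,0,0,0,0.045],[0,0,0,0,0,0]]' >/dev/null
python3 - <<'E'
from h import *
st()
E
```

```text
tcp_pos: [0.5092, -0.2318, 0.0569]
contact_force: [0.1, -0.6, 1.3]
grip_width: 0.0854
tcp_pos: [0.5115, -0.2342, -0.0186]
contact_force: [-0.2, -0.1, 0.6]
grip_width: 0.0854
tcp_pos: [0.512, -0.2343, -0.0181]
contact_force: [-0.8, 0.2, 6.3]
grip_width: 0.0493
t 60.85 tcp [ 0.5114 -0.2339  0.0975] x [-1.  0. -0.] y [0. 1. 0.] F [-0.   0.6 -1.3] w 0.0492 q7 [ 0.02  0.43  0.39  1.94 -0.22  0.81  2.09]
```

```bash
python3 -m crank '[[0.41,1,0,0,0,0],[0.41,1,0,0,0,0],[0.41,1,0,0,0,0],[0.41,1,0,0,0,0],[0.41,1,0,0,0,0],[0.41,1,0,0,0,0],[0.41,1,0,0,0,0],[0.41,1,0,0,0,0],[0.41,1,0,0,0,0],[0.38,0.65,0,0,0,0],[0,0,0,0,0,0],[0,0,0,0,0,0]]' | grep -E 'tcp|contact|width'
python3 -m crank '[[0,0,1,0,0,0],[0,0,1,0,0,0],[0,0,1,0,0,0],[0,0,0.5,0,0,0],[0,0,0,0,0,0],[0,0,0,0,0,0]]' | grep -E 'tcp|contact|width'
python3 - <<'E'
from h import *
st()
E
```

```text
tcp_pos: [0.4299, -0.0412, 0.097]
contact_force: [-0.3, -0.9, -1.7]
grip_width: 0.0494
tcp_pos: [0.4304, -0.0416, 0.0275]
contact_force: [-0.0, -0.4, -1.2]
grip_width: 0.0493
t 62.65 tcp [ 0.4304 -0.0416  0.0275] x [-1.     0.001 -0.   ] y [ 0.001  1.    -0.   ] F [-0.  -0.4 -1.2] w 0.0493 q7 [-0.3   0.37  0.3   2.27 -0.22  0.52  1.74]
```

```bash
python3 -m crank '[[0,0.04,0.7,0,0,0],[0,0,0.7,0,0,0],[0,0,0.5,0,0,0],[0,0,0,0,0,0]]' | grep -E 'tcp|contact|width'
python3 -m crank '[[-0.4,0,0,0,0,0],[-0.4,0,0,0,0,0],[-0.4,0,0,0,0,0],[-0.4,0,0,0,0,0],[0,0,0,0,0,0]]'| grep -E 'tcp|contact|width'; python3 -m crank '[[-0.2,0,0,0,0,0],[-0.2,0,0,0,0,0],[0,0,0,0,0,0]]'| grep -E 'tcp|contact|width'; python3 -m crank '[[-0.15,0,0,0,0,0],[-0.15,0,0,0,0,0],[0,0,0,0,0,0]]'| grep -E 'tcp|contact|width'
```

```text
tcp_pos: [0.4298, -0.0403, -0.0111]
contact_force: [-1.0, -0.3, -1.2]
grip_width: 0.049
tcp_pos: [0.463, -0.0402, -0.0107]
contact_force: [0.3, 0.3, -2.1]
grip_width: 0.0495
tcp_pos: [0.4674, -0.0403, -0.0115]
contact_force: [-5.9, -0.2, -1.1]
grip_width: 0.0496
tcp_pos: [0.4727, -0.0403, -0.0116]
contact_force: [-5.9, 0.1, 0.4]
grip_width: 0.0491
```

```bash
python3 -m crank '[[-0.1,0,0,0,0,0],[-0.1,0,0,0,0,0],[0,0,0,0,0,0]]'| grep -E 'tcp|contact|width'; python3 -m crank '[[-0.1,0,0,0,0,0],[-0.1,0,0,0,0,0],[0,0,0,0,0,0]]'| grep -E 'tcp|contact|width'
```

```text
tcp_pos: [0.4725, -0.0404, -0.0124]
contact_force: [-15.2, 0.2, 2.0]
grip_width: 0.0496
tcp_pos: [0.4722, -0.0405, -0.0133]
contact_force: [-22.8, -0.3, 6.5]
grip_width: 0.0493
```

```bash
python3 -m crank '[[0.5,0,0,0,0,0],[0.5,0,0,0,0,0],[0.5,0,0,0,0,0],[0.5,0,0,0,0,0],[0.5,0,0,0,0,0],[0,0,0,0,0,0],[0,0,-0.5,0,0,0],[0,0,-1,0,0,0],[0,0,-1,0,0,0],[0,0,-1,0,0,0],[0,0,-1,0,0,0],[0,0,-1,0,0,0]]'| grep -E 'tcp|contact|width'
python3 -m crank '[[0,0,0,0,0,0.1905],[0,0,0,0,0,0.1905],[0,0,0,0,0,0.1905],[0,0,0,0,0,0.1905],[0,0,0,0,0,0.1905],[0,0,0,0,0,0.1905],[0,0,0,0,0,0.1905],[0,0,0,0,0,0.1905],[0,0,0,0,0,0.1905],[0,0,0,0,0,0.1905],[0,0,0,0,0,0.1905]]' >/dev/null; python3 -m crank '[[0,0,0,0,0,0.1905],[0,0,0,0,0,0.1905],[0,0,0,0,0,0.1905],[0,0,0,0,0,0.1905],[0,0,0,0,0,0.1905],[0,0,0,0,0,0.1905],[0,0,0,0,0,0.1905],[0,0,0,0,0,0.1905],[0,0,0,0,0,0.1905],[0,0,0,0,0,0.1905],[0,0,0,0,0,0],[0,0,0,0,0,0]]' >/dev/null; python3 -c "
from h import *
st()"
```

```text
tcp_pos: [0.4347, -0.0403, 0.1009]
contact_force: [0.0, 0.3, -1.8]
grip_width: 0.0493
t 68.25 tcp [ 0.4345 -0.0401  0.0996] x [1.    0.004 0.001] y [ 0.004 -1.    -0.   ] F [-0.5 -0.  -2.7] w 0.0493 q7 [-0.95  0.42  1.12  2.25 -0.54  0.78 -1.03]
```

```bash
python3 -m crank '[[-0.25,0.03,1,0,0,0.004],[0,0,1,0,0,0],[0,0,1,0,0,0],[0,0,1,0,0,0],[0,0,0,0,0,0]]' | grep -E 'tcp|contact|width';python3 -m crank '[[0,0,0.5,0,0,0],[0,0,0.5,0,0,0],[0,0,0.4,0,0,0],[0,0,0,0,0,0]]' | grep -E 'tcp|contact|width'
python3 -m crank '[[0.4,0,0,0,0,0],[0.4,0,0,0,0,0],[0.4,0,0,0,0,0],[0.4,0,0,0,0,0],[0,0,0,0,0,0]]'| grep -E 'tcp|contact|width'; python3 -m crank '[[0.2,0,0,0,0,0],[0.2,0,0,0,0,0],[0,0,0,0,0,0]]'| grep -E 'tcp|contact|width'; python3 -m crank '[[0.15,0,0,0,0,0],[0.15,0,0,0,0,0],[0,0,0,0,0,0]]'| grep -E 'tcp|contact|width'
```

```text
tcp_pos: [0.4279, -0.0407, 0.0181]
contact_force: [0.1, 0.6, -2.2]
grip_width: 0.0493
tcp_pos: [0.4291, -0.0407, -0.0087]
contact_force: [-0.0, -0.7, -1.3]
grip_width: 0.0493
tcp_pos: [0.4617, -0.041, -0.0088]
contact_force: [-0.1, -0.2, -1.8]
grip_width: 0.0494
tcp_pos: [0.4669, -0.041, -0.0094]
contact_force: [-5.9, 0.7, -0.9]
grip_width: 0.0492
tcp_pos: [0.4694, -0.0408, -0.01]
contact_force: [-12.3, 1.4, 1.7]
grip_width: 0.0492
```

```bash
python3 -m crank '[[0.1,0,0,0,0,0],[0.1,0,0,0,0,0],[0,0,0,0,0,0]]'| grep -E 'tcp|contact|width'; python3 -m crank '[[0.1,0,0,0,0,0],[0.05,0,0,0,0,0],[0,0,0,0,0,0]]'| grep -E 'tcp|contact|width'
```

```text
tcp_pos: [0.4692, -0.0407, -0.0108]
contact_force: [-20.2, -0.5, 5.0]
grip_width: 0.0494
tcp_pos: [0.4691, -0.0406, -0.0113]
contact_force: [-28.4, 0.5, 9.0]
grip_width: 0.0491
```

```bash
python3 -m crank '[[-0.5,0,0,0,0,0],[-0.5,0,0,0,0,0],[-0.5,0,0,0,0,0],[-0.5,0,0,0,0,0],[0,0,-0.5,0,0,0],[0,0,-1,0,0,0],[0,0,-1,0,0,0],[0,0,-1,0,0,0],[0,0,-1,0,0,0],[0,0,-1,0,0,0],[0,0,0,0,0,0],[0,0,0,0,0,0]]' | grep -E 'tcp|contact|width'
python3 -m crank '[[0,0,0,0,0,-0.19],[0,0,0,0,0,-0.19],[0,0,0,0,0,-0.19],[0,0,0,0,0,-0.19],[0,0,0,0,0,-0.19],[0,0,0,0,0,-0.19],[0,0,0,0,0,-0.19],[0,0,0,0,0,-0.19],[0,0,0,0,0,-0.19],[0,0,0,0,0,-0.19],[0,0,0,0,0,-0.1],[0,0,0,0,0,0]]' >/dev/null
python3 -m crank '[[1,0,0,0,0,0],[1,0,0,0,0,0],[1,0,0,0,0,0],[1,0,0,0,0,0],[1,0,0,0,0,0],[1,0,0,0,0,0],[1,0,0,0,0,0],[1,0,0,0,0,0],[1,0,0,0,0,0],[1,0,0,0,0,0],[1,0,0,0,0,0],[1,0,0,0,0,0]]' >/dev/null
python3 -m crank '[[1,0,-0.2,0,0,0],[1,0,0,0,0,0],[1,0,0,0,0,0],[1,-0.6,0,0,0,0],[1,-0.6,0,0,0,0],[1,-0.6,0,0,0,0],[1,-0.6,0,0,0,0],[1,-0.6,0,0,0,0],[0.6,-0.3,0,0,0,0],[0,0,0,0,0,0],[0,0,0,0,0,0]]' >/dev/null
python3 - <<'E'
from h import *
st()
f=eyes.grab_frame('top'); np.savez('top10',**f); P=cloud(f)
Q=P.reshape(-1,3); k=(abs(Q[:,2]-.083)<.006)&(abs(Q[:,0]-.447)<.04)&(abs(Q[:,1]-.37)<.08); print(k.sum(),cv2.minAreaRect((Q[k][:,:2]*1000).astype(np.float32)))
E
```

```text
tcp_pos: [0.4421, -0.0404, 0.1011]
contact_force: [-0.6, -0.1, -1.5]
grip_width: 0.0494
t 75.55 tcp [0.3779 0.3706 0.105 ] x [ 0.004  1.    -0.001] y [ 1.    -0.004  0.   ] F [-0.3 -0.7 -1.9] w 0.0495 q7 [-1.34  0.4   0.56  2.02 -0.29  0.8  -0.62]
699 ((445.3052673339844, 363.2535705566406), (121.82444763183594, 50.044898986816406), 89.54479217529297)
```

```bash
python3 -m crank '[[0,0.03,0.5,0,0,0],[0,0,1,0,0,0],[0,0,1,0,0,0],[0,0,0.8,0,0,0],[0,0,0.5,0,0,0],[0,0,0.2,0,0,0],[0,0,0,0,0,0],[0,0,0,0,0,0]]' | grep -E 'tcp|contact|width'
python3 -m crank '[[0,0,0,0,0,0],[0,0,0,0,0,0],[0,0,0,0,0,0],[0,0,0,0,0,0]]' 0.62 60| grep -E 'tcp|contact|width'
python3 -m crank '[[0,0,-0.4,0,0,0],[0,0,-0.5,0,0,0],[0,0,-1,0,0,0],[0,0,-1,0,0,0],[0,0,-1,0,0,0],[0,0,-1,0,0,0],[0,0,-1,0,0,0],[0,0,-1,0,0,0],[-1,0,-1,0,0,0],[-1,0,0,0,0,0],[-1,0,0,0,0,0],[-1,0,0,0,0,0]]' | grep -E 'tcp|contact|width'
python3 -m crank '[[-1,0.5,0,0,0,0],[-1,0.5,0,0,0,0],[-1,0.5,0,0,0,0],[-1,0.5,0,0,0,0],[-1,0,0,0,0,0],[-1,0,0,0,0,0],[-1,0,0,0,0,0],[-1,0,0,0,0,0],[0,0,0,0,0,0],[0,0,0,0,0,0],[0,0,0,0,0,0],[0,0,0,0,0,0]]' | grep -E 'tcp|contact|width'
python3 - <<'E'
from h import *
f=eyes.grab_frame('top'); np.savez('top11',**f); P=cloud(f); Q=P.reshape(-1,3)
for c in(.378,.446,.518):
    k=(abs(Q[:,2]-.083)<.006)&(abs(Q[:,0]-c)<.04)&(abs(Q[:,1]-.37)<.08); print(k.sum(),cv2.minAreaRect((Q[k][:,:2]*1000).astype(np.float32)))
im=cv2.cvtColor(f['image'],cv2.COLOR_RGB2BGR)
cv2.imwrite('pics/t11.png',cv2.resize(im[150:265,130:380],None,fx=3.2,fy=3.2,interpolation=cv2.INTER_CUBIC))
E
```

```text
tcp_pos: [0.3786, 0.3715, 0.0257]
contact_force: [-0.3, 0.5, -1.2]
grip_width: 0.0492
tcp_pos: [0.3782, 0.3716, 0.0255]
contact_force: [0.3, -0.7, 0.3]
grip_width: 0.0527
tcp_pos: [0.3773, 0.2892, 0.1827]
contact_force: [-0.6, -0.5, -0.7]
grip_width: 0.0529
tcp_pos: [0.4172, 0.132, 0.1832]
contact_force: [0.5, -0.3, -1.1]
grip_width: 0.0528
863 ((376.7762451171875, 374.1889343261719), (50.35499954223633, 123.46662902832031), 0.5171489715576172)
649 ((444.7027893066406, 379.9454650878906), (49.551544189453125, 101.75829315185547), 1.2398446798324585)
524 ((526.770263671875, 394.43792724609375), (50.1115608215332, 80.40633392333984), 0.618514895439148)
```

View pics/t11.png

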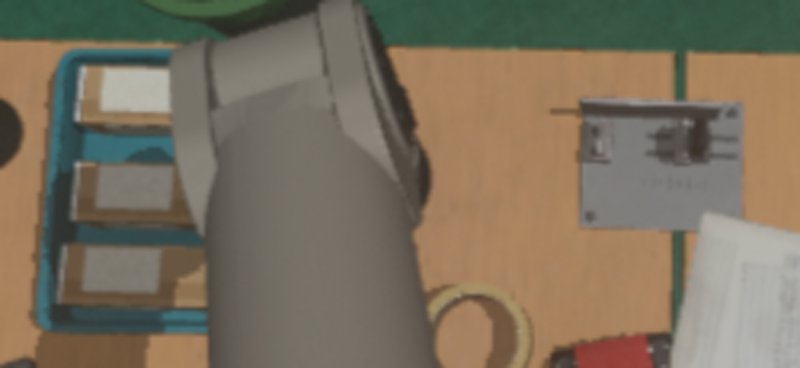

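```bash
python3 - <<'E'
from h import *
c=[]
for n in('top3','top11'):
    g=np.load(n+'.npz')['image'][188:198,340:358].mean((0,2)); w=np.clip(80-g,0,None); print(g.astype(int)); c.append((w*np.arange(340,358)).sum()/w.sum())
print(c)
if abs(c[0]-c[1])<1: print(r.hand_in())
E
```

```text
[81 88 87 88 84 67 57 48 48 48 52 64 76 83 83 84 84 83]
[ 81  85  84  87  86  71  62  52  52  56  65  84 105 115 116 117 117 116]
[np.float64(348.18437025796663), np.float64(347.6813094571909)]
the job is handed in; nothing more can be done
None
```

I set the guide to a lane of about 54 mm, pushed both plugs of all three tubes home against the stop plate, laid the tubes in the teal tray and handed the job in; no verdict came back. In my last camera check the guide stood where I left it, but the arm partly hid the tubes.

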